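Fit the filter cartridges in the lab water purifier

TASK

Pull the purifier's drop-down front door fully down, slip every filter cartridge on the bench over a spindle of the door (neck up, right down onto the door), and lock each one by pushing an R-clip's straight leg through the spindle's cross-hole, above the cartridge, until its bent leg snaps round the spindle. When all are clipped, push the door back up until it is shut; a clip may be left over. Do not let the door drop or slam, and leave the beaker, the bottle and the dish where they are.

Things in the scene. Friction and masses are not known exactly. Their poses are not given: they have to be found in the camera images.
- door (a joint): Drop-down front door, hinged at its bottom edge, swinging towards the robot side. Angle in rad: 0 shut (upright), 1.57 fully down (level, on its stop, spindles up). White panel 262 mm wide, 155 mm from hinge to top edge, 10 mm thick, 0.8 kg. The hinge has slight friction: the door stays when shut or nearly so and when fully down; in between it falls down unless held.
- purifier: Fixed white cabinet behind the door, 290 mm wide, 130 mm deep, 210 mm high, clear back and top. Origin on the bench below the middle of the hinge line; x points into the cabinet (away from the robot), y along the hinge.
- hinge (a point): Middle of the door's hinge line, 45 mm above the bench, level with the door's inner face. Turns with the door. Door axes: x along the spindles (out of the door's inner face), y along the hinge, z from hinge to rail. Shut: z is up, x points away from the robot. Down: x is up, z points to the robot side.
- rail (a point): Middle of the door's grab rail: steel bar 12 mm thick, 140 mm long along door y, 200 mm from the hinge, 45 mm beyond the panel's top edge, 5 mm outward of the inner face, on two end arms. Can be pinched from above, fingers either side, door shut (rail 245 mm up, 35 mm above the cabinet top) or down (40 mm above the bench); it turns in the pinch as the door swings.
- hole0 (a point): Centre of the cross-hole of the spindle at door y = -80 mm; axes as the door's. The steel spindle, 21 mm thick, stands on the door's inner face 65 mm from the hinge and is 73 mm long with a coned end. The hole runs through it along door z, 56 mm above the inner face; 9 mm wide, 9 mm high, 16 mm long. At the hole the spindle is 20 mm across (door y).
- hole1 (a point): Centre of the cross-hole of the spindle at door y = 0 mm; axes as the door's. The steel spindle, 21 mm thick, stands on the door's inner face 65 mm from the hinge and is 73 mm long with a coned end. The hole runs through it along door z, 56 mm above the inner face; 9 mm wide, 9 mm high, 16 mm long. At the hole the spindle is 20 mm across (door y).
- hole2 (a point): Centre of the cross-hole of the spindle at door y = +80 mm; axes as the door's. The steel spindle, 21 mm thick, stands on the door's inner face 65 mm from the hinge and is 73 mm long with a coned end. The hole runs through it along door z, 56 mm above the inner face; 9 mm wide, 9 mm high, 16 mm long. At the hole the spindle is 20 mm across (door y).
- filter0_mid (a point): Water filter cartridge (all alike; may be absent), half-way up on its axis. 48 mm tall: white body 56 mm diameter, 30 mm tall; on it a grey neck 40 mm diameter, 18 mm tall; 28 mm bore right through. z is its axis, neck at +z. 24 mm above its underside. 0.12 kg. On a spindle, with its underside on the door, its top is 8 mm below the hole's centre.
- filter0_top (a point): Centre of the neck-end face of the same cartridge, 24 mm along its axis from the half-way point.
- filter1_mid (a point): Water filter cartridge (all alike; may be absent), half-way up on its axis. 48 mm tall: white body 56 mm diameter, 30 mm tall; on it a grey neck 40 mm diameter, 18 mm tall; 28 mm bore right through. z is its axis, neck at +z. 24 mm above its underside. 0.12 kg. On a spindle, with its underside on the door, its top is 8 mm below the hole's centre.
- filter1_top (a point): Centre of the neck-end face of the same cartridge, 24 mm along its axis from the half-way point.
- filter2_mid (a point): Water filter cartridge (all alike; may be absent), half-way up on its axis. 48 mm tall: white body 56 mm diameter, 30 mm tall; on it a grey neck 40 mm diameter, 18 mm tall; 28 mm bore right through. z is its axis, neck at +z. 24 mm above its underside. 0.12 kg. On a spindle, with its underside on the door, its top is 8 mm below the hole's centre.
- filter2_top (a point): Centre of the neck-end face of the same cartridge, 24 mm along its axis from the half-way point.
- clip0_grip (a point): R-clip, lying flat (all alike): centre of its grey grip block, 26 mm long (x), 12 mm wide (y), 28 mm tall (z), 14 mm above its underside. The springy bent leg of 5 mm wire runs on the +y side of the straight leg (up to 20 mm out, at the same height), flared end 60 mm ahead, waist 43 mm ahead. Fully home this point is 30 mm from the hole's centre along the leg. 55 g.
- clip0_pin (a point): Point on the axis of the same R-clip's straight leg that lies in the middle of the cross-hole when the clip is fully home: 30 mm ahead (+x) of the grip block's centre and 10 mm below it. The leg is 5.5 mm thick, straight along x, its round tip 33 mm ahead of this point. As it is pushed in, the bent leg spreads over the spindle (about 4 to 8 N) and its waist snaps in behind it.
- clip1_grip (a point): R-clip, lying flat (all alike): centre of its grey grip block, 26 mm long (x), 12 mm wide (y), 28 mm tall (z), 14 mm above its underside. The springy bent leg of 5 mm wire runs on the +y side of the straight leg (up to 20 mm out, at the same height), flared end 60 mm ahead, waist 43 mm ahead. Fully home this point is 30 mm from the hole's centre along the leg. 55 g.
- clip1_pin (a point): Point on the axis of the same R-clip's straight leg that lies in the middle of the cross-hole when the clip is fully home: 30 mm ahead (+x) of the grip block's centre and 10 mm below it. The leg is 5.5 mm thick, straight along x, its round tip 33 mm ahead of this point. As it is pushed in, the bent leg spreads over the spindle (about 4 to 8 N) and its waist snaps in behind it.
- clip2_grip (a point): R-clip, lying flat (all alike): centre of its grey grip block, 26 mm long (x), 12 mm wide (y), 28 mm tall (z), 14 mm above its underside. The springy bent leg of 5 mm wire runs on the +y side of the straight leg (up to 20 mm out, at the same height), flared end 60 mm ahead, waist 43 mm ahead. Fully home this point is 30 mm from the hole's centre along the leg. 55 g.
- clip2_pin (a point): Point on the axis of the same R-clip's straight leg that lies in the middle of the cross-hole when the clip is fully home: 30 mm ahead (+x) of the grip block's centre and 10 mm below it. The leg is 5.5 mm thick, straight along x, its round tip 33 mm ahead of this point. As it is pushed in, the bent leg spreads over the spindle (about 4 to 8 N) and its waist snaps in behind it.
- beaker: Bystander: glass beaker, 72 mm diameter, 95 mm tall; origin at the centre of its underside.
- reagent: Bystander: brown glass bottle, 64 mm diameter, 140 mm tall; origin at the centre of its underside.
- dish: Bystander: small white dish, 80 mm diameter, 16 mm tall; origin at the centre of its underside.
There are look-alikes about, which are no part of the job. What is shaped like the part that bears filter1_mid but orange or turquoise is not meant.

How it is judged:
On the way, in this order (a step that is already met when the one before it is completed fails the run):
1. the door is fully down (value of joint door above 1.45 rad), for 0.2 s.
2. with the door still down, every cartridge sits on a spindle with an R-clip home in the cross-hole above it (value of joint door above 1.35 rad and ((distance between filter0_top and hole0 below 0.015 m and distance between any of clip0_pin, clip1_pin, clip2_pin and hole0 below 0.0055 m) or (distance between filter0_top and hole1 below 0.015 m and distance between any of clip0_pin, clip1_pin, clip2_pin and hole1 below 0.0055 m) or (distance between filter0_top and hole2 below 0.015 m and distance between any of clip0_pin, clip1_pin, clip2_pin and hole2 below 0.0055 m)) and ((distance between filter1_top and hole0 below 0.015 m and distance between any of clip0_pin, clip1_pin, clip2_pin and hole0 below 0.0055 m) or (distance between filter1_top and hole1 below 0.015 m and distance between any of clip0_pin, clip1_pin, clip2_pin and hole1 below 0.0055 m) or (distance between filter1_top and hole2 below 0.015 m and distance between any of clip0_pin, clip1_pin, clip2_pin and hole2 below 0.0055 m)) and ((distance between filter2_top and hole0 below 0.015 m and distance between any of clip0_pin, clip1_pin, clip2_pin and hole0 below 0.0055 m) or (distance between filter2_top and hole1 below 0.015 m and distance between any of clip0_pin, clip1_pin, clip2_pin and hole1 below 0.0055 m) or (distance between filter2_top and hole2 below 0.015 m and distance between any of clip0_pin, clip1_pin, clip2_pin and hole2 below 0.0055 m))), for 0.2 s.
3. the door is shut (value of joint door below 0.06 rad), for 0.2 s.
At the end, for the whole second after the job is handed in: Door shut (within 0.06 rad); every cartridge on a spindle, its neck-end face within 15 mm of the cross-hole's centre (8 mm is fully seated), and an R-clip home in that same cross-hole: its leg's middle point within 5.5 mm of the hole's centre (value of joint door below 0.06 rad and ((distance between filter0_top and hole0 below 0.015 m and distance between any of clip0_pin, clip1_pin, clip2_pin and hole0 below 0.0055 m) or (distance between filter0_top and hole1 below 0.015 m and distance between any of clip0_pin, clip1_pin, clip2_pin and hole1 below 0.0055 m) or (distance between filter0_top and hole2 below 0.015 m and distance between any of clip0_pin, clip1_pin, clip2_pin and hole2 below 0.0055 m)) and ((distance between filter1_top and hole0 below 0.015 m and distance between any of clip0_pin, clip1_pin, clip2_pin and hole0 below 0.0055 m) or (distance between filter1_top and hole1 below 0.015 m and distance between any of clip0_pin, clip1_pin, clip2_pin and hole1 below 0.0055 m) or (distance between filter1_top and hole2 below 0.015 m and distance between any of clip0_pin, clip1_pin, clip2_pin and hole2 below 0.0055 m)) and ((distance between filter2_top and hole0 below 0.015 m and distance between any of clip0_pin, clip1_pin, clip2_pin and hole0 below 0.0055 m) or (distance between filter2_top and hole1 below 0.015 m and distance between any of clip0_pin, clip1_pin, clip2_pin and hole1 below 0.0055 m) or (distance between filter2_top and hole2 below 0.015 m and distance between any of clip0_pin, clip1_pin, clip2_pin and hole2 below 0.0055 m))); the robot touches nothing.
It fails at once if the door drops or slams (faster than 3 rad/s) (velocity of joint door above 3 rad/s or velocity of joint door below -3 rad/s).
It fails at once if the beaker is moved more than 30 mm (distance of beaker from where it was at the start of the episode above 0.03 m).
It fails at once if the reagent is moved more than 30 mm (distance of reagent from where it was at the start of the episode above 0.03 m).
It fails at once if the dish is moved more than 30 mm (distance of dish from where it was at the start of the episode above 0.03 m).
Of filter0, filter1, filter2 only 2 to 3 are there at a start; the rules pass over those that are not, and their reading is None.
At some moment in a run one of filter0, clip0, filter1, clip1, filter2, clip2 may be knocked a few centimetres aside while the robot is not near it.
It also fails if it takes over 210 s, if anything falls off the work surface, if the arm or the gripper's body presses on something with over 40 N, if the wrist force passes 120 N, or if a joint passes its speed limit or range.

ROBOT

A 7-joint arm with a two-finger parallel gripper is mounted at the origin on the work surface. World frame = base frame: x ahead of the robot, y to its left, z up, the work surface at z = 0. Lengths are in m, angles in rad, forces in N, time in s.
With the tool pointing down it reaches from about 0.425 to 0.925 m from the base axis. Payload 6.8 kg.
Tool frame: the origin (TCP) lies midway between the tips of the shut fingers; the grasp point (between the pads) lies 19 mm behind it (bot.pinch_z is the distance from the TCP to the grasp point, in m); x points along the fingers, y is the direction in which the jaws open and shut, and the axes are right-handed (so a half turn about x gives the same grasp; the last joint's range is limited). The gripper opens to 85 mm and grips with 20 to 120 N. Pads are 22 mm wide; open, the fingers measure 114 mm over their backs; the gripper's body (76 mm by 85 mm) begins 54 mm behind the grasp point. The pads swing forward as they close: fully open they stand 13 mm farther back than shut.
Start: joints at [1.179, 0.477, 0.022, 1.555, -0.011, 1.109, -0.083], TCP at [0.189, -0.648, 0.195] pointing down, gripper open.
Joint ranges: [-2.96, 2.96], [-0.34, 2.1], [-1.41, 1.46], [0.24, 2.44], [-1.37, 4.51], [0.17, 1.92], [-2.96, 2.96]. Speed limits (rad/s): [2.39, 2.39, 3.14, 3.14, 3.14, 3.14, 3.14].

INTERFACE

Orientations are given as a unit quaternion [w, x, y, z].
In Python, from station import bot gives the robot as it stands. The module is installed in compiled form; this text tells all that it offers.
- The arm moves only by the tool step_arm, never from a script. Its argument "plan" is a list of rows, each a list of 6 numbers: the shift along the tool's x, y, z in units of 40 mm (1.0 is 40 mm), then the turn, a rotation vector about the tool's x, y, z in units of 360 degrees (1.0 is 360 degrees). In form: [[dx, dy, dz, ax, ay, az], ...]. A call has 1 to 8 rows; each row shifts and turns the commanded pose from where the row before left it, along the tool's axes as they then stand; what a row does not reach is not made up. A row lasts 1/8 s, in which the tool goes at most 62.5 mm and 10.7 degrees, less where a joint would pass 70% of its speed; a pose out of reach is approached as far as the arm can. A call with a number of a shift or a turn outside -1 to 1 is refused whole. A call with a gripper value outside its range is refused whole. "fingers" is the closure, from -1 (fully open) to 1 (shut), set as the call begins (left out, the last holds). The fingers move at their own pace and stop on an object; "force" is the grip in N (left out, the last holds). Time passes only in rows, so rows that do not move let the fingers close. It gives the time, the measured TCP pose, the force and the opening at its end, in the units of the state.
- bot.get_obs(): the state, without advancing time (a new reading comes with each control period).
- bot.read_camera(name): name is "side" or "top"; returns (picture, depth): 384x512x3 uint8, red, green, blue; 384x512 float32, m along the optical axis (not along the pixel's ray), 0 where there is no reading.
- bot.camera_model(name): a dict with "mtx" (3x3 intrinsics, pixels), "k1" (the pictures are not rectified: a ray, as slopes to the right and down, at radius r is drawn at 1 + k1 r^2 times it, then the intrinsics apply), "origin" and "rotation" of the camera in the world. Camera axes: x right, y up, looking along -z (the intrinsics and any distortion apply to the point x, -y, -z); pixel columns grow to the right and rows downward; lengths in m; the calibration is good to about 2 mm. A picture is of the moment at which its call begins. camera_model takes no time and is no camera call.
- bot.hand_in(): hands the job in, once; it reports no verdict.
The state is a dict: "t": time; "q": joint angles; "joint_vel": joint speeds; "joint_torque": joint torques, N m; "eef_pos": TCP position; "tool_rot": TCP orientation; "contact_force": force on the tool from outside, world axes, zero at the start; "torque": the same for the moment, N m; "gripper_width": opening from 0.0 (shut) to 1.0 (fully open).
Only numpy, scipy, OpenCV 4.12 (cv2) and the standard library are available. Lean on these libraries where they do the work, as an engineer would, in place of code of your own. Each camera call takes 0.05 s, during which the arm holds its last target.

## Working session

There is one attempt and no reset: what is moved stays moved. The work goes in short steps, Python scripts to look and compute and a tool call to move; the robot and the scene stay as the last step left them, time stands still between calls to the robot, and variables do not carry over. Pictures are saved under pics/ and viewed, and the job is handed in when it is done.

Besides the shell and the picture viewer there is one more tool, called by a JSON object that holds its "fn" and its "kwargs", one argument or row to a line. step_arm: Moves the arm, as the interface text tells. Shifts and turns lie within -1 to 1; 1 stands for 40 mm of shift or 360 degrees of turn. Its arguments: {"type":"object","properties":{"plan":{"type":"array"},"fingers":{"type":"number"},"force":{"type":"number"}},"required":["plan"]}

```bash
ls; mkdir -p pics
python3 - <<'E'
from station import bot
import cv2,numpy as np
print(bot.get_obs(), bot.pinch_z)
for n in("side","top"):
    p,d=bot.read_camera(n); print(n,bot.camera_model(n))
    cv2.imwrite(f"pics/{n}0.png",p[:,:,::-1]); np.save(f"{n}0.npy",d)
E
```

```text
pics
{'t': 0.0, 'q': array([ 1.17892362,  0.47778875,  0.02232141,  1.55648746, -0.01151042,
        1.10931057, -0.08307366]), 'joint_vel': array([-4.80402785e-04,  1.08253262e-03, -1.16422516e-04,  4.42467602e-04,
       -1.77799867e-03, -1.82474410e-05,  1.94837218e-04]), 'joint_torque': array([-8.34118055e-05, -5.96450758e+01,  1.60782259e+00, -2.81188881e+01,
        1.24867281e-02,  9.47058492e-03, -5.46988034e-06]), 'eef_pos': array([ 0.188788  , -0.64734992,  0.19401784]), 'tool_rot': array([-0.0993674 , -0.6998622 , -0.10065897,  0.70013341]), 'contact_force': array([ 0.50242911, -0.93266266,  0.2826033 ]), 'torque': array([ 0.01625612, -0.00493862,  0.0014047 ]), 'gripper_width': 1.000905996021952} 0.0187
side {'mtx': array([[364.22994704,   0.        , 256.40708044],
       [  0.        , 364.22994704, 194.51818058],
       [  0.        ,   0.        ,   1.        ]]), 'k1': -0.10100370380440345, 'origin': array([0.34863332, 0.6235935 , 0.87883988]), 'rotation': array([-0.1524851 , -0.06807744,  0.37040848,  0.91373482])}
top {'mtx': array([[400.14284083,   0.        , 249.12314525],
       [  0.        , 400.14284083, 188.72017105],
       [  0.        ,   0.        ,   1.        ]]), 'k1': 0.04443588649569635, 'origin': array([ 0.31618036, -0.02507615,  1.33165574]), 'rotation': array([ 0.71022417,  0.07214495, -0.07306391, -0.69644698])}
```

View pics/side0.png

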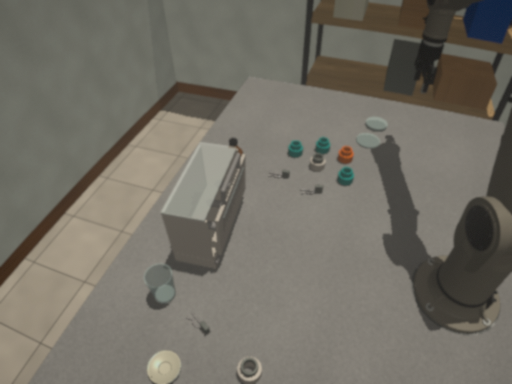

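View pics/top0.png

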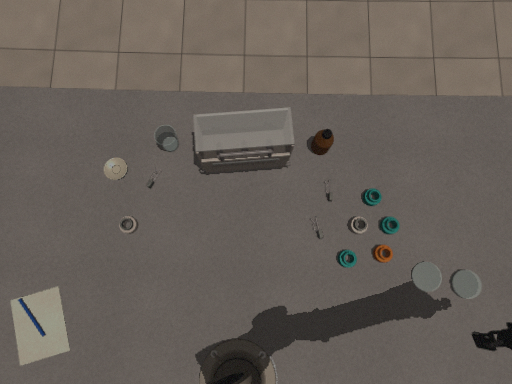

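Candidates in the top view. Filter: white ring (359,225), white ring (128,225); look-alikes are turquoise (373,197), (390,225), (347,258) and orange (383,254); the cream dish is at (115,168). Clips are at (151,183), (330,193) and (319,232). By the description I choose the two white rings with grey necks. Next I'll check them in a close crop.

```bash
cat > h.py <<'E'
import numpy as np,cv2
from scipy.spatial.transform import Rotation as R
from station import bot
def quat(q): return R.from_quat([q[1],q[2],q[3],q[0]])
def rays(cam,uv):
    m=bot.camera_model(cam);K=m["mtx"];k=m["k1"]
    uv=np.atleast_2d(np.float64(uv))
    p=cv2.undistortPoints(uv[:,None],K,np.array([k,0,0,0,0.]))[:,0]
    d=np.c_[p[:,0],-p[:,1],-np.ones(len(p))]
    return m["origin"],quat(m["rotation"]).apply(d)
def onplane(cam,uv,z):
    o,d=rays(cam,uv); return o+d*((z-o[2])/d[:,2])[:,None]
def dep(cam,uv,D):
    uv=np.atleast_2d(np.int64(uv)); o,d=rays(cam,uv); return o+d*D[uv[:,1],uv[:,0]][:,None]
def cloud(cam,D):
    v,u=np.mgrid[:384,:512]; uv=np.c_[u.ravel(),v.ravel()]
    return dep(cam,uv,D).reshape(384,512,3)
def proj(cam,P):
    m=bot.camera_model(cam);K=m["mtx"];k=m["k1"]
    c=quat(m["rotation"]).inv().apply(np.atleast_2d(P)-m["origin"])
    s=np.c_[c[:,0]/-c[:,2],-c[:,1]/-c[:,2]];s*=(1+k*(s**2).sum(1))[:,None]
    return s*K[0,0]+K[:2,2]
def snap(cam,tag):
    p,d=bot.read_camera(cam); cv2.imwrite(f"pics/{cam}{tag}.png",p[:,:,::-1]); np.save(f"{cam}{tag}.npy",d); return p,d
def crop(p,x0,y0,x1,y1,s,name):
    cv2.imwrite(f"pics/{name}.png",cv2.resize(p[y0:y1,x0:x1,::-1],None,fx=s,fy=s,interpolation=cv2.INTER_CUBIC))
E
python3 - <<'E'
from h import *
p=cv2.imread("pics/top0.png")[:,:,::-1];q=cv2.imread("pics/side0.png")[:,:,::-1]
a=cv2.resize(p[175:275,305:405,::-1],(400,400),interpolation=cv2.INTER_CUBIC)
b=cv2.resize(p[150:250,90:190,::-1],(400,400),interpolation=cv2.INTER_CUBIC)
cv2.imwrite("pics/c0.png",np.hstack([a,b]))
crop(p,185,95,345,185,5,"c1")
crop(q,150,125,270,275,4,"c2")
D=np.load("top0.npy");C=cloud("top",D)
for n,uv in dict(bench=(250,300),f1=(359,225),f0=(128,225),dish=(115,168),railm=(246,152)).items(): print(n,C[uv[1],uv[0]])
E
```

```text
bench [ 0.23001345 -0.03393693 -0.00124982]
f1 [ 0.47792758 -0.39174659  0.00102913]
f0 [0.46262329 0.37421506 0.00405474]
dish [0.65523648 0.43261146 0.00770337]
railm [ 0.64705956 -0.01348198  0.25065646]
```

View pics/c0.png

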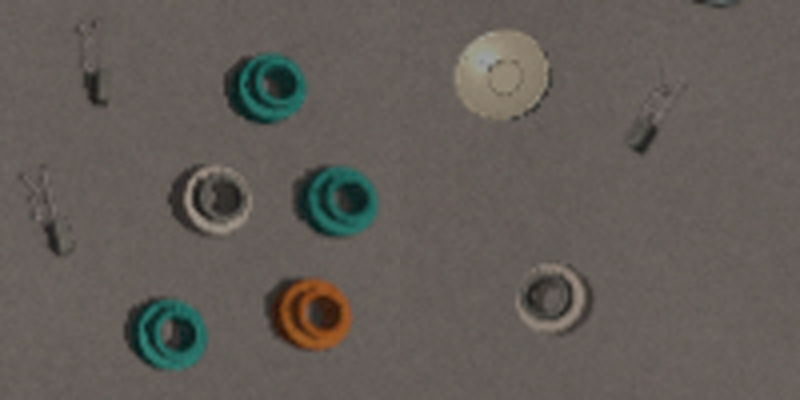

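View pics/c1.png

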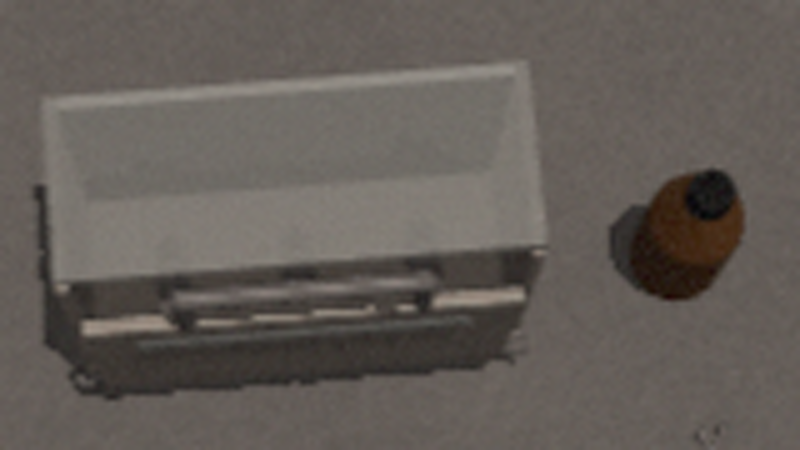

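View pics/c2.png

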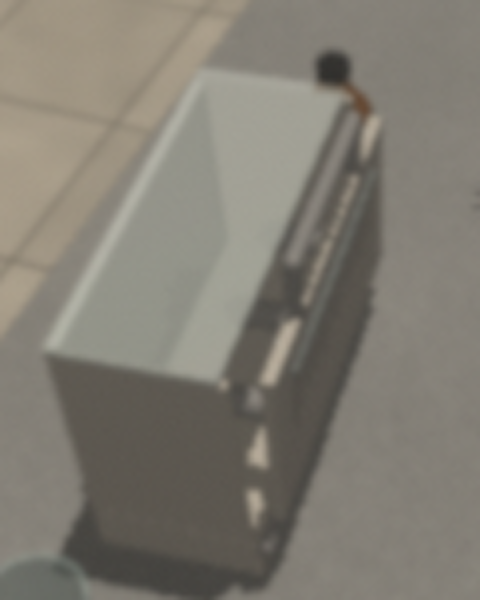

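Run:
```python
from h import *
from scipy import ndimage as nd
for cam in("top","side"):
    D=np.load(cam+"0.npy");C=cloud(cam,D)
    m=(C[...,2]>.228)&(C[...,2]<.27)&(C[...,0]>.6)&(C[...,0]<.72)&(abs(C[...,1])<.13)
    P=C[m]; print(cam,"rail n",len(P),P.mean(0),P.min(0),P.max(0))
    c=P[:,:2].mean(0);w,v=np.linalg.eigh(np.cov(P[:,:2].T)); print("dir",v[:,1],np.degrees(np.arctan2(-v[0,1],v[1,1])),"ext",np.percentile((P[:,:2]-c)@v[:,1],[0,2,50,98,100]),np.percentile((P[:,:2]-c)@v[:,0],[0,2,50,98,100]), "z",np.percentile(P[:,2],[2,50,98]))
    uv=np.argwhere(m)[:,::-1];print(uv.min(0),uv.max(0))
    # bench z noise
    print("bench",np.median(C[290:310,100:200,2]))
    m=(C[...,2]>.2)&(C[...,2]<.222)&(C[...,0]>.6)&(C[...,0]<.9)&(abs(C[...,1])<.2)
    r=cv2.minAreaRect(np.float32(C[m][:,:2]));print("cab top",r,cv2.boxPoints(r))
```

```text
top rail n 233 [ 0.64581209 -0.0132032   0.24852418] [ 0.63416076 -0.08722161  0.22920624] [0.65863204 0.0623867  0.25603726]
dir [-0.10003894  0.99498352] 5.741413005308486 ext [-0.07425652 -0.07139825 -0.00018901  0.07301948  0.07601276] [-0.00800361 -0.00648729  0.00036952  0.00490738  0.00575244] z [0.23811176 0.24893233 0.25434791]
[219 149] [272 157]
bench -0.00020621003203968868
cab top ((0.7153865098953247, -0.004570677876472473), (0.1485767662525177, 0.29161888360977173), 5.8287763595581055) [[ 0.6266744   0.13294047]
 [ 0.65629005 -0.15717068]
 [ 0.8040986  -0.14208183]
 [ 0.77448297  0.14802933]]
side rail n 228 [ 0.64611589 -0.00167387  0.24840551] [ 0.63578529 -0.08490139  0.22836781] [0.65938801 0.0635428  0.25451801]
dir [-0.09540678  0.99543837] 5.4747328695467745 ext [-0.08380571 -0.08275008  0.00370334  0.06435349  0.06562476] [-0.00695318 -0.00614777  0.0004609   0.00451697  0.00530189] z [0.23024768 0.2504294  0.25361933]
[221 153] [240 196]
bench 0.0018176643411073057
cab top ((0.7172757983207703, -0.005806222558021545), (0.15006813406944275, 0.2944454550743103), 5.976778030395508) [[ 0.62732     0.13280328]
 [ 0.6579792  -0.16004162]
 [ 0.8072316  -0.14441572]
 [ 0.7765724   0.14842917]]
```

```bash
cat >> h.py <<'E'
def move_to(pos,jaw_deg,o=None):
    """print shift in tool axes (units) and yaw. jaw_deg: desired world azimuth of tool y (mod 180)"""
    o=o or bot.get_obs(); r=quat(o["tool_rot"]); M=r.as_matrix()
    a=np.radians(jaw_deg); best=None
    for s in (0,np.pi):
        y=np.array([np.cos(a+s),np.sin(a+s),0]); x=np.array([0,0,-1.]); T=np.c_[x,y,np.cross(x,y)]
        rv=(r.inv()*R.from_matrix(T)).as_rotvec()
        if best is None or np.linalg.norm(rv)<np.linalg.norm(best[0]): best=(rv,T)
    d=M.T@(np.array(pos)-o["eef_pos"]); d2=best[1].T@(np.array(pos)-o["eef_pos"])
    np.set_printoptions(precision=4,suppress=True)
    print("turn units",best[0]/(2*np.pi)," shift before turn",d/.04," shift after turn",d2/.04,"q",o["q"])
E
python3 - <<'E'
from h import *
o=bot.get_obs();M=quat(o["tool_rot"]).as_matrix();print(M)
p=cv2.imread("pics/top0.png")[:,:,::-1];q=cv2.imread("pics/side0.png")[:,:,::-1]
move_to([.6465,-.0128,.35],5.75)
hsv=cv2.cvtColor(p,cv2.COLOR_RGB2HSV)
print(hsv[225,350:370],hsv[193,325:335])
# everything above bench
D=np.load("top0.npy");C=cloud("top",D)
for n,(u,v) in dict(f1=(359,225),f0=(128,225)).items():
    w=C[v-14:v+15,u-14:u+15].reshape(-1,3); 
    for lo,hi in((.02,.036),(.04,.055)):
        m=(w[:,2]>lo)&(w[:,2]<hi); print(n,lo,m.sum(),cv2.minEnclosingCircle(np.float32(w[m][:,:2])),w[m].mean(0))
for n,(u,v) in dict(ca=(330,193),cb=(319,232),cc=(151,183)).items():
    w=C[v-16:v+17,u-14:u+15].reshape(-1,3);m=(w[:,2]>.018)&(w[:,2]<.05); print(n,m.sum(),w[m].mean(0),cv2.minAreaRect(np.float32(w[m][:,:2])))
E
```

```text
[[-5.58986706e-04  2.80019089e-01 -9.59994269e-01]
 [ 1.52050814e-03 -9.59993072e-01 -2.80019625e-01]
 [-9.99998688e-01 -1.61620635e-03  1.10852061e-04]]
turn units [-0.2208 -0.0002  0.0002]  shift before turn [ -3.8791 -12.0336 -15.4264]  shift after turn [ -3.8968  12.9738 -14.6398] q [ 1.1789  0.4777  0.0224  1.5564 -0.0115  1.1093 -0.0831]
[[ 11  45  63]
 [ 13  40 134]
 [ 14  41 151]
 [  8  34  60]
 [165  31  33]
 [ 21  23  79]
 [ 19  31  90]
 [ 18  30 101]
 [ 13  24  74]
 [ 17  43  53]
 [ 21  34  53]
 [ 20  30  51]
 [ 26  36  49]
 [ 18  28  46]
 [  0   8  34]
 [ 26  30  67]
 [ 18  27  95]
 [ 13  43 137]
 [ 14  32 103]
 [  5  30 102]] [[ 12  28  90]
 [ 20  26  59]
 [ 11  30  69]
 [ 10  25  61]
 [ 36  22  57]
 [ 18  29  88]
 [ 23  23  89]
 [ 19  30  92]
 [ 11  35 102]
 [ 10  29 104]]
f1 0.02 117 ((0.47717708349227905, -0.383841872215271), 0.02832137420773506) [ 0.4755 -0.3798  0.0284]
f1 0.04 75 ((0.47759461402893066, -0.38286930322647095), 0.019909467548131943) [ 0.4772 -0.3828  0.0464]
f0 0.02 119 ((0.46393823623657227, 0.3704206943511963), 0.02823995053768158) [0.4627 0.3648 0.0288]
f0 0.04 76 ((0.4635705351829529, 0.3691180646419525), 0.019556425511837006) [0.4633 0.3687 0.0464]
ca 33 [ 0.5706 -0.2944  0.0261] ((0.5702374577522278, -0.2945989966392517), (0.010027135722339153, 0.026414671912789345), 89.00160217285156)
cb 32 [ 0.4442 -0.2585  0.0274] ((0.4441242218017578, -0.2585780918598175), (0.023689405992627144, 0.011616533622145653), 15.17562484741211)
cc 35 [0.6023 0.3088 0.026 ] ((0.6033788919448853, 0.30943208932876587), (0.011484983377158642, 0.0263278279453516), 65.0033950805664)
```

{"fn": "step_arm", "kwargs": {
  "plan": [
    [-0.5,0,0,-0.0276,0,0],
    [-0.5,0,0,-0.0276,0,0],
    [-0.5,0,0,-0.0276,0,0],
    [-0.5,0,0,-0.0276,0,0],
    [-0.5,0,0,-0.0276,0,0],
    [-0.5,0,0,-0.0276,0,0],
    [-0.5,0,0,-0.0276,0,0],
    [-0.5,0,0,-0.0276,0,0]
  ],
  "fingers": -1,
  "force": 40
}}

```text
t: 1.1
eef_pos: [0.1888, -0.6477, 0.3551]
tool_rot: [0.525, 0.473, 0.526, -0.473]
contact_force: [-0.2, -0.2, -0.7]
gripper_width: 0.999
```

{"fn": "step_arm", "kwargs": {
  "plan": [
    [0,0.81,-0.91,0,0,0],
    [0,0.81,-0.91,0,0,0],
    [0,0.81,-0.91,0,0,0],
    [0,0.81,-0.91,0,0,0],
    [0,0.81,-0.91,0,0,0],
    [0,0.81,-0.91,0,0,0],
    [0,0.81,-0.91,0,0,0],
    [0,0.81,-0.91,0,0,0]
  ]
}}

```text
t: 2.1
eef_pos: [0.4182, -0.3309, 0.3547]
tool_rot: [0.524, 0.474, 0.525, -0.474]
contact_force: [0.7, -0.3, -0.4]
gripper_width: 1.003
```

{"fn": "step_arm", "kwargs": {
  "plan": [
    [0,0.81,-0.91,0,0,0],
    [0,0.81,-0.91,0,0,0],
    [0,0.81,-0.91,0,0,0],
    [0,0.81,-0.91,0,0,0],
    [0,0.81,-0.91,0,0,0],
    [0,0.81,-0.91,0,0,0],
    [0,0.81,-0.91,0,0,0],
    [0,0,0,0,0,0]
  ]
}}

```text
t: 3.1
eef_pos: [0.6187, -0.051, 0.3541]
tool_rot: [0.525, 0.473, 0.527, -0.472]
contact_force: [-0.9, 0.1, 1.1]
gripper_width: 1.002
```

Run:
```python
from h import *
print(bot.get_obs()["eef_pos"],bot.get_obs()["t"]); move_to([.6465,-.0128,.35],5.75);move_to([.6465,-.0128,.226],5.75)
```

```text
[ 0.6186797  -0.05103376  0.35405833] 3.1
turn units [ 0.0011 -0.0005  0.0001]  shift before turn [ 0.1035  0.7942 -0.8754]  shift after turn [ 0.1015  0.7878 -0.8814] q [ 0.4528  0.3539 -0.6407  1.438   0.208   1.4195 -0.0818]
turn units [ 0.0011 -0.0005  0.0001]  shift before turn [ 3.2035  0.7965 -0.8659]  shift after turn [ 3.2015  0.7878 -0.8814] q [ 0.4528  0.3539 -0.6407  1.438   0.208   1.4195 -0.0818]
```

{"fn": "step_arm", "kwargs": {
  "plan": [
    [0,0.4,-0.44,0.0005,0,0],
    [0,0.39,-0.44,0.0005,0,0],
    [0.5,0,0,0,0,0],
    [0.6,0,0,0,0,0],
    [0.6,0,0,0,0,0],
    [0.6,0,0,0,0,0],
    [0.5,0,0,0,0,0],
    [0.4,0,0,0,0,0]
  ]
}}

```text
t: 4.1
eef_pos: [0.6455, -0.0187, 0.2258]
tool_rot: [0.523, 0.476, 0.523, -0.476]
contact_force: [0.3, -0.4, 0.6]
gripper_width: 1.002
```

{"fn": "step_arm", "kwargs": {
  "plan": [
    [0,0,0,0,0,0],
    [0,0,0,0,0,0],
    [0,0,0,0,0,0],
    [0,0,0,0,0,0],
    [0,0,0,0,0,0],
    [0,0,0,0,0,0]
  ],
  "fingers": 1,
  "force": 30
}}

```text
t: 4.85
eef_pos: [0.6459, -0.018, 0.2271]
tool_rot: [0.523, 0.476, 0.523, -0.476]
contact_force: [0.2, 0.4, -0.1]
gripper_width: 0.002
```

Run:
```python
from h import *
p,d=snap("top","1"); crop(p,185,85,345,205,5,"t1")
o=bot.get_obs();print(o["eef_pos"],o["gripper_width"])
# arc plan
yaw=np.radians(5.75);X=np.array([np.cos(yaw),np.sin(yaw),0]);Z=np.array([0,0,1.])
M=quat(o["tool_rot"]).as_matrix()
f=lambda t:.2*(np.cos(t)*Z-np.sin(t)*X)-.005*(np.cos(t)*X+np.sin(t)*Z)
ts=np.linspace(0,1.57,25)
for a,b in zip(ts[:-1],ts[1:]): print(np.round(M.T@(f(b)-f(a))/.04,2))
```

```text
[ 0.6458756  -0.01796153  0.22704784] -0.0030779238125592362
[ 0.02 -0.33  0.  ]
[ 0.04 -0.32  0.  ]
[ 0.06 -0.32  0.  ]
[ 0.08 -0.32  0.  ]
[ 0.1  -0.31  0.  ]
[ 0.12 -0.3   0.  ]
[ 0.14 -0.29  0.  ]
[ 0.16 -0.28  0.  ]
[ 0.18 -0.27  0.  ]
[ 0.2  -0.26  0.  ]
[ 0.21 -0.25  0.  ]
[ 0.23 -0.23  0.  ]
[ 0.24 -0.22  0.  ]
[ 0.26 -0.2   0.  ]
[ 0.27 -0.18  0.  ]
[ 0.28 -0.17  0.  ]
[ 0.29 -0.15  0.  ]
[ 0.3  -0.13  0.  ]
[ 0.31 -0.11  0.  ]
[ 0.32 -0.09  0.  ]
[ 0.32 -0.07  0.  ]
[ 0.32 -0.05  0.  ]
[ 0.33 -0.02  0.  ]
[ 0.33 -0.   -0.  ]
```

View pics/t1.png

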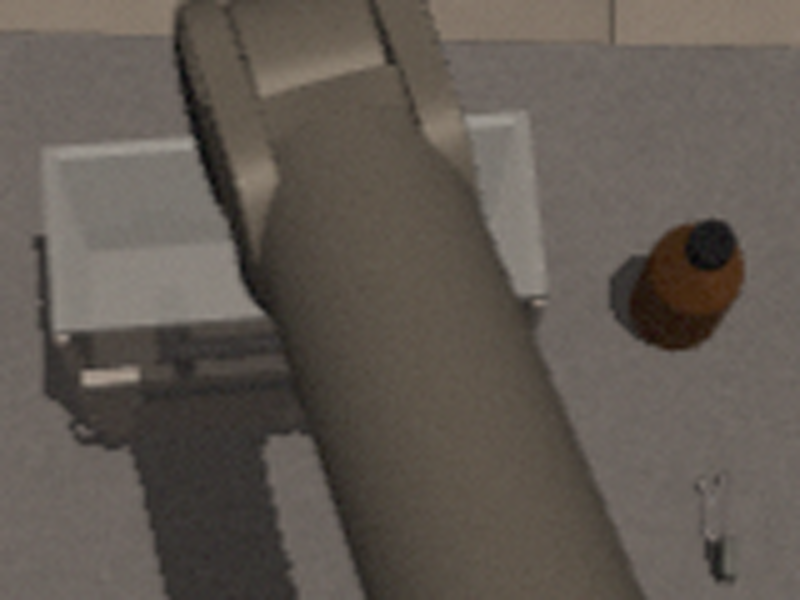

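Run:
```python
from h import *
p,d=snap("side","1"); crop(p,150,90,300,240,4,"s1")
print(proj("side",[[.6459,-.018,.227],[.6465,-.0128,.245]]))
print(proj("top",[[.6465,-.0128,.251]]))
```

```text
[[232.8316782  175.99574118]
 [231.47212725 172.14222358]]
[[245.75279392 152.15051944]]
```

View pics/s1.png

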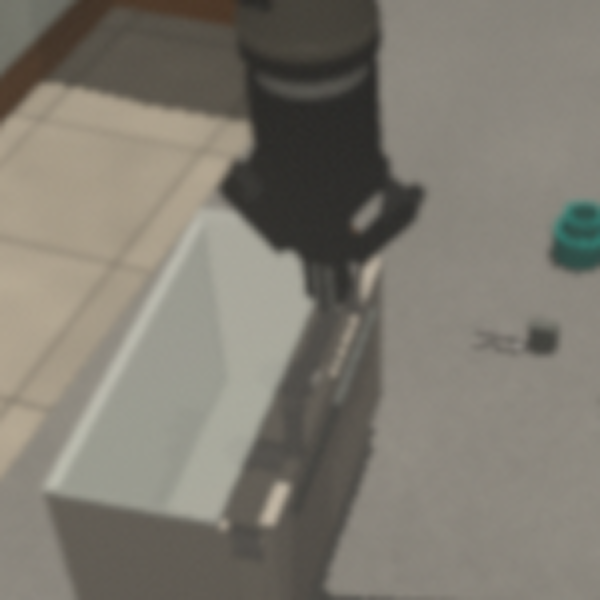

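{"fn": "step_arm", "kwargs": {
  "plan": [
    [0.02,-0.2,0,0,0,0],
    [0.02,-0.2,0,0,0,0],
    [0.02,-0.2,0,0,0,0],
    [0,0,0,0,0,0]
  ]
}}

```text
t: 5.45
eef_pos: [0.6213, -0.0205, 0.2247]
tool_rot: [0.523, 0.476, 0.523, -0.476]
contact_force: [0.5, -0.1, 0.8]
gripper_width: -0.006
```

Run:
```python
from h import *
p,d=snap("side","2"); crop(p,150,90,300,240,4,"s2")
o=bot.get_obs();print(o["eef_pos"],o["gripper_width"],o["contact_force"])
```

```text
[ 0.62173849 -0.02042173  0.22478436] -0.004680696480516866 [1.29587523 0.04190413 0.77451449]
```

View pics/s2.png

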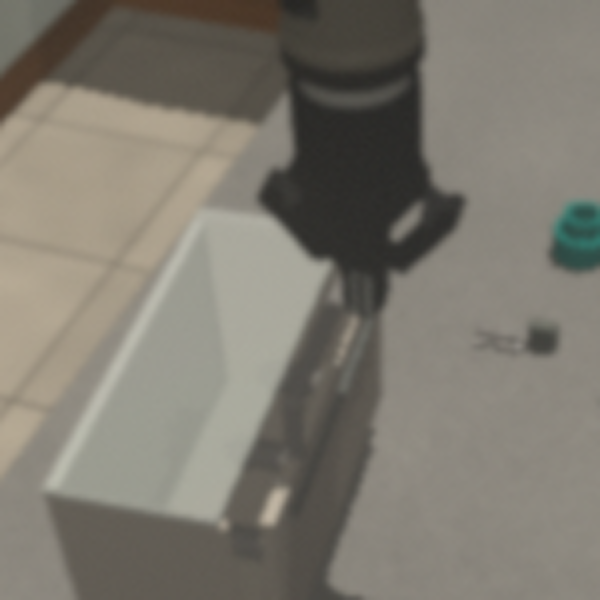

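Run:
```python
from h import *
p,d=snap("top","2"); crop(p,185,85,345,205,5,"t2")
yaw=np.radians(5.75)
Y=np.array([-np.sin(yaw),np.cos(yaw),0])
c=np.array([.6465,-.0128,.245])
print(proj("side",[c+.07*Y,c-.07*Y]),proj("top",[c+.07*Y,c-.07*Y]))
for cam in("top","side"):
  C0=cloud(cam,np.load(cam+"0.npy"));C2=cloud(cam,np.load(cam+"2.npy"))
  for C in(C0,C2):
    m=(C[...,2]>.232)&(C[...,2]<.26)&(C[...,0]>.58)&(C[...,0]<.72)&(C[...,1]<.09)&(C[...,1]>.02)
    print(cam,m.sum(),C[m].mean(0))
```

```text
[[223.52412259 190.84159216]
 [238.66871908 155.25468973]] [[221.03586715 154.67471287]
 [270.42885952 150.86674002]]
top 68 [0.64035138 0.04128631 0.24834335]
top 68 [0.64038153 0.04129481 0.24823651]
side 87 [0.64141097 0.04632755 0.24790038]
side 87 [0.64128368 0.0468152  0.24771747]
```

View pics/t2.png

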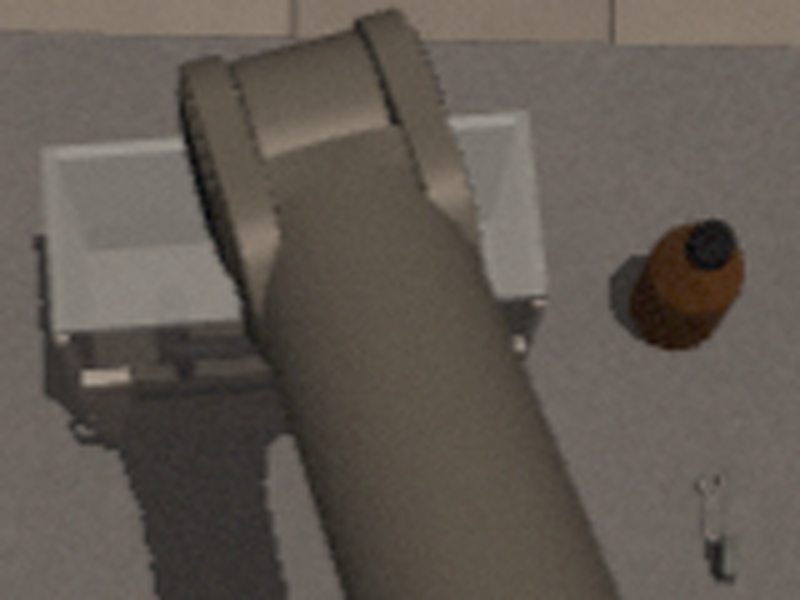

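Run:
```python
from h import *
o=bot.get_obs();e=o["eef_pos"];print(e,proj("side",[e,e+[0,0,.02]]))
C=cloud("side",np.load("side2.npy"))
m=(abs(C[...,0]-.6217)<.05)&(abs(C[...,1]+.02)<.03)&(C[...,2]>.2)&(C[...,2]<.36)
P=C[m]
for lo in np.arange(.2,.36,.01):
    w=P[(P[:,2]>=lo)&(P[:,2]<lo+.01)]
    if len(w): print(round(lo,3),len(w),w.min(0),w.max(0))
p=cv2.imread("pics/side2.png")[:,:,::-1];crop(p,215,130,265,185,10,"s2b")
```

```text
[ 0.62201449 -0.02033713  0.22478083] [[241.65425426 178.00211601]
 [241.34388708 172.35921801]]
0.2 47 [ 0.64546885 -0.04993827  0.20014421] [0.6567216  0.00823158 0.20386536]
0.24 19 [ 0.64025707 -0.04201288  0.24742409] [0.65371162 0.00824954 0.24995961]
0.25 55 [ 0.64237513 -0.04995277  0.25024091] [0.65666735 0.0099394  0.25436033]
0.26 12 [ 0.61428906 -0.01542823  0.262851  ] [ 0.63369696 -0.00841058  0.269822  ]
0.27 31 [ 0.60769135 -0.02999122  0.27009556] [ 0.63259326 -0.00838577  0.27981408]
0.28 35 [ 0.60728805 -0.02128878  0.28005703] [ 0.63437094 -0.00816739  0.28977231]
0.29 34 [ 0.60759083 -0.02576154  0.29040479] [ 0.6339637  -0.00774386  0.29971817]
0.3 45 [ 0.59341913 -0.02049568  0.30003189] [ 0.64156666 -0.00406299  0.30966148]
0.31 123 [ 0.58520785 -0.03379771  0.31016494] [ 0.65850474 -0.00419668  0.3199239 ]
0.32 96 [ 0.57576181 -0.03472372  0.32010385] [ 0.66575552 -0.0028133   0.32961395]
0.33 110 [ 0.57294915 -0.03152536  0.33010776] [ 0.67008995 -0.00127441  0.33986594]
0.34 109 [ 0.57294799 -0.02258232  0.34008872] [ 0.67164085 -0.00192826  0.34998569]
0.35 126 [ 0.57184706 -0.02647352  0.35000232] [0.67094248 0.00121988 0.35995568]
```

View pics/s2b.png

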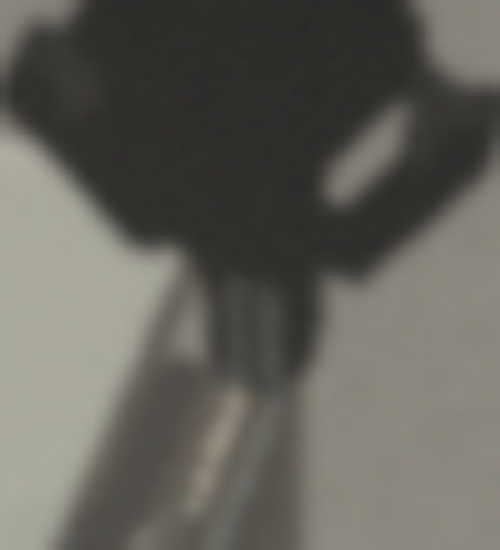

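The picture shows the shut finger tips at about z = 0.26 (side pixel (241,168)). The reported TCP of 0.225 would project to row 178, so the reported height reads about 35 mm low relative to the real tips. I'll open, go back over the rail and go lower.

{"fn": "step_arm", "kwargs": {
  "plan": [
    [-0.4,0,0,0,0,0],
    [-0.4,0,0,0,0,0],
    [0,0.2,0,0,0,0],
    [0,0.2,0,0,0,0],
    [0,0.2,0,0,0,0],
    [0,0.02,-0.1,0,0,0],
    [0,0,0,0,0,0]
  ],
  "fingers": -1
}}

```text
t: 6.42
eef_pos: [0.6461, -0.013, 0.2562]
tool_rot: [0.523, 0.476, 0.523, -0.476]
contact_force: [0.0, 0.6, 0.5]
gripper_width: 1.003
```

Run:
```python
from h import *
p,d=snap("side","3"); crop(p,200,110,270,185,8,"s3")
move_to([.6465,-.0128,.190],5.75); print(bot.get_obs()["eef_pos"])
C=cloud("side",d)
m=(abs(C[...,0]-.646)<.075)&(abs(C[...,1]+.015)<.03)&(C[...,2]>.255)&(C[...,2]<.36)
P=C[m]
for lo in np.arange(.25,.36,.01):
    w=P[(P[:,2]>=lo)&(P[:,2]<lo+.01)]
    if len(w): print(round(lo,3),len(w),w.min(0),w.max(0))
```

```text
turn units [-0.0009 -0.      0.0001]  shift before turn [ 1.6589  0.0134 -0.0137]  shift after turn [ 1.6589  0.0126 -0.0139] q [ 0.3726  0.4539 -0.632   1.5219  0.2756  1.2567 -0.2019]
[ 0.6461 -0.0134  0.2564]
0.3 6 [ 0.5967 -0.0141  0.3062] [ 0.6902 -0.0055  0.3099]
0.31 35 [ 0.5902 -0.0177  0.3106] [0.6995 0.0042 0.3198]
0.32 52 [ 0.5898 -0.0226  0.32  ] [0.7022 0.0018 0.33  ]
0.33 49 [ 0.5899 -0.0197  0.3302] [0.7011 0.0032 0.3399]
0.34 35 [ 0.5881 -0.0167  0.3403] [0.7025 0.0027 0.3492]
0.35 105 [ 0.5714 -0.029   0.3504] [0.7189 0.0074 0.36  ]
```

View pics/s3.png

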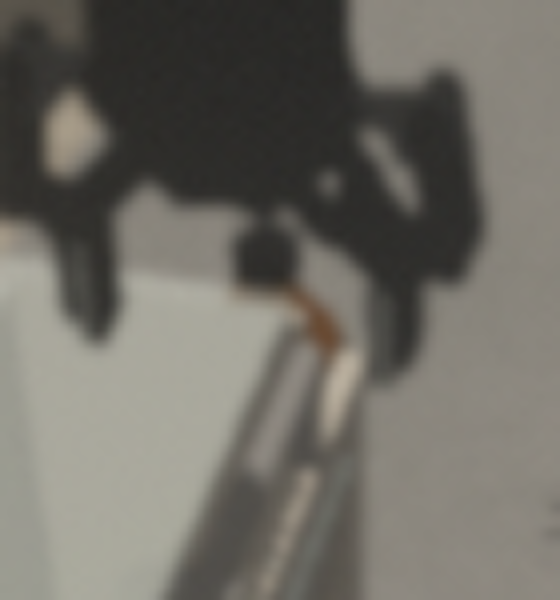

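{"fn": "step_arm", "kwargs": {
  "plan": [
    [0.4,0.01,-0.01,0,0,0],
    [0.4,0,0,0,0,0],
    [0.4,0,0,0,0,0],
    [0.3,0,0,0,0,0],
    [0.16,0,0,0,0,0],
    [0,0,0,0,0,0]
  ]
}}

```text
t: 7.22
eef_pos: [0.6465, -0.0135, 0.1898]
tool_rot: [0.523, 0.476, 0.523, -0.476]
contact_force: [-0.3, -0.4, 0.6]
gripper_width: 0.996
```

{"fn": "step_arm", "kwargs": {
  "plan": [
    [0,0,0,0,0,0],
    [0,0,0,0,0,0],
    [0,0,0,0,0,0],
    [0,0,0,0,0,0],
    [0,0,0,0,0,0],
    [0,0,0,0,0,0]
  ],
  "fingers": 1,
  "force": 30
}}

```text
t: 7.98
eef_pos: [0.6468, -0.0135, 0.1905]
tool_rot: [0.523, 0.476, 0.523, -0.476]
contact_force: [-0.1, -0.6, 1.6]
gripper_width: 0.13
```

{"fn": "step_arm", "kwargs": {
  "plan": [
    [0.02,-0.33,0,0,0,0],
    [0.04,-0.32,0,0,0,0],
    [0.06,-0.32,0,0,0,0],
    [0.08,-0.32,0,0,0,0],
    [0.1,-0.31,0,0,0,0],
    [0.12,-0.3,0,0,0,0],
    [0.14,-0.29,0,0,0,0],
    [0.16,-0.28,0,0,0,0]
  ]
}}

```text
t: 8.98
eef_pos: [0.5489, -0.0233, 0.1595]
tool_rot: [0.523, 0.477, 0.522, -0.475]
contact_force: [18.2, -0.1, -27.9]
gripper_width: 0.125
```

{"fn": "step_arm", "kwargs": {
  "plan": [
    [0.18,-0.27,0,0,0,0],
    [0.2,-0.26,0,0,0,0],
    [0.21,-0.25,0,0,0,0],
    [0.23,-0.23,0,0,0,0],
    [0.24,-0.22,0,0,0,0],
    [0.26,-0.2,0,0,0,0],
    [0.27,-0.18,0,0,0,0],
    [0.28,-0.17,0,0,0,0]
  ]
}}

```text
t: 9.98
eef_pos: [0.4845, -0.0299, 0.0885]
tool_rot: [0.526, 0.48, 0.519, -0.472]
contact_force: [21.3, -2.8, -11.2]
gripper_width: 0.123
```

{"fn": "step_arm", "kwargs": {
  "plan": [
    [0.29,-0.15,0,0,0,0],
    [0.3,-0.13,0,0,0,0],
    [0.31,-0.11,0,0,0,0],
    [0,0,0,0,0,0],
    [0,0,0,0,0,0]
  ]
}}

```text
t: 10.6
eef_pos: [0.4701, -0.0313, 0.0531]
tool_rot: [0.526, 0.48, 0.519, -0.472]
contact_force: [19.8, -4.1, -10.0]
gripper_width: 0.128
```

Run:
```python
from h import *
o=bot.get_obs();print(o["eef_pos"],o["q"],o["contact_force"],o["torque"],quat(o["tool_rot"]).as_matrix())
p,d=snap("side","4"); crop(p,150,110,300,260,4,"s4")
```

```text
[ 0.47010893 -0.03134873  0.05311326] [ 0.44594137  0.40651668 -0.60746142  2.13332914  0.36549485  0.6857455
 -0.31386789] [19.8448733  -4.10592384 -9.95194224] [-0.88350517 -4.11551371  0.02793797] [[ 1.55386140e-02  9.95578688e-01  9.26370736e-02]
 [ 1.22432369e-03  9.26292449e-02 -9.95699917e-01]
 [-9.99878519e-01  1.55852144e-02  2.20419503e-04]]
```

View pics/s4.png

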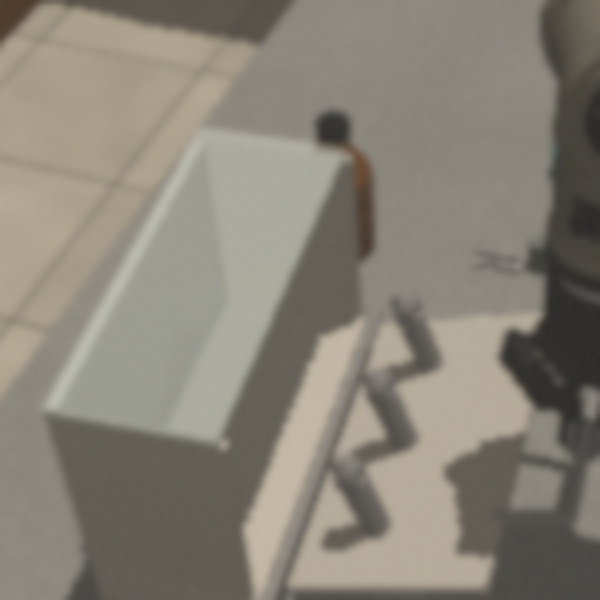

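{"fn": "step_arm", "kwargs": {
  "plan": [
    [0.3,0.03,0,0,0,0],
    [0.3,0.03,0,0,0,0],
    [0.3,0.02,0,0,0,0],
    [0.3,0,0,0,0,0],
    [0.25,0,0,0,0,0],
    [0.15,0,0,0,0,0],
    [0,0,0,0,0,0],
    [0,0,0,0,0,0]
  ]
}}

```text
t: 11.65
eef_pos: [0.4617, -0.0316, -0.013]
tool_rot: [0.522, 0.474, 0.524, -0.478]
contact_force: [-9.1, -4.0, 19.5]
gripper_width: 0.121
```

Run:
```python
from h import *
o=bot.get_obs();print(o["eef_pos"],o["q"],o["contact_force"])
p,d=snap("side","5"); 
C=cloud("side",d)
# door panel points: z ~.045
m=(C[...,0]>.49)&(C[...,0]<.64)&(abs(C[...,1])<.14)&(C[...,2]>.03)&(C[...,2]<.065)
P=C[m];A=np.c_[P[:,:2],np.ones(len(P))];s=np.linalg.lstsq(A,P[:,2],rcond=None)[0];print(len(P),s,P.mean(0))
```

```text
[ 0.46169998 -0.03162837 -0.01304793] [ 0.36448571  0.51980153 -0.52244953  2.17004594  0.4819855   0.57048201
 -0.42152986] [-9.13318722 -4.04878494 19.45166831]
2783 [ 0.00586298 -0.0059324   0.04325606] [0.56973223 0.01055876 0.04653375]
```

{"fn": "step_arm", "kwargs": {
  "plan": [
    [-0.04,0,0,0,0,0],
    [0,0,0,0,0,0],
    [0,0,0,0,0,0],
    [-0.3,0,0,0,0,0],
    [-0.6,0,0,0,0,0],
    [-0.8,0,0,0,0,0],
    [-0.8,0,0,0,0,0],
    [-0.8,0,0,0,0,0]
  ],
  "fingers": 0.3
}}

```text
t: 12.7
eef_pos: [0.4649, -0.0304, 0.1219]
tool_rot: [0.523, 0.476, 0.523, -0.476]
contact_force: [0.3, -0.3, 0.1]
gripper_width: 0.348
```

{"fn": "step_arm", "kwargs": {
  "plan": [
    [-0.9,0,0,0,0,0],
    [-0.9,0,0,0,0,0],
    [-0.9,0,0,0,0,0],
    [-0.3,0,0.9,0,0,0],
    [0,0,0.9,0,0,0],
    [0,0,0.9,0,0,0],
    [0,0,0.9,0,0,0],
    [0,0,0.9,0,0,0]
  ],
  "fingers": -1
}}

```text
t: 13.7
eef_pos: [0.4818, -0.2105, 0.2409]
tool_rot: [0.523, 0.476, 0.523, -0.476]
contact_force: [1.0, 0.6, 0.2]
gripper_width: 0.998
```

Run:
```python
from h import *
o=bot.get_obs();print(o["eef_pos"],o["contact_force"])
p,d=snap("side","6");snap("top","6")
crop(p,150,110,300,260,4,"s6")
p=cv2.imread("pics/top6.png")[:,:,::-1];crop(p,170,90,330,230,5,"t6")
```

```text
[ 0.48182652 -0.21053353  0.24093936] [0.98490292 0.55567674 0.23456092]
```

View pics/t6.png

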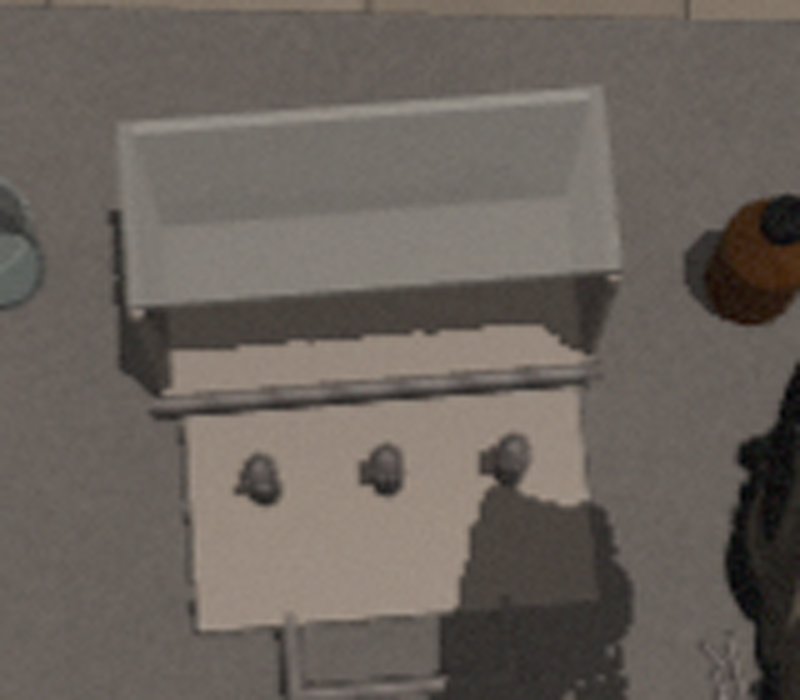

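View pics/s6.png

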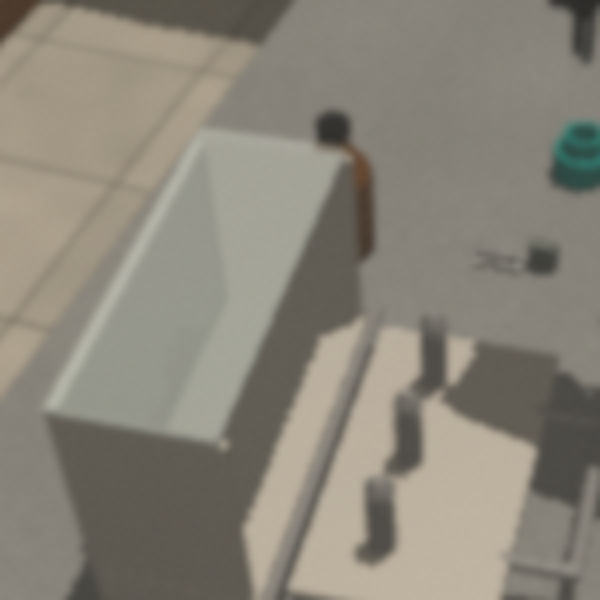

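```bash
cat >> h.py <<'E'
from scipy.optimize import least_squares
def circfit(P,r,c0,loss="soft_l1"):
    f=lambda c:np.hypot(P[:,0]-c[0],P[:,1]-c[1])-r
    s=least_squares(f,c0,loss=loss,f_scale=.002); return s.x,np.sqrt(np.mean(s.fun**2))
E
python3 - <<'E'
from h import *
yaw=np.radians(5.75);X=np.array([np.cos(yaw),np.sin(yaw)]);Y=np.array([-np.sin(yaw),np.cos(yaw)])
D={c:cloud(c,np.load(c+"6.npy")) for c in("top","side")}
c0=np.array([.6515,-.0123])-.065*X
for k in(-1,0,1):
    g=c0+.08*k*Y; allP=[]
    for c in D:
        C=D[c];m=(np.hypot(C[...,0]-g[0],C[...,1]-g[1])<.025)&(C[...,2]>.065)&(C[...,2]<.13)
        P=C[m]; lo=P[P[:,2]<.108]; tp=P[P[:,2]>.112]
        f=circfit(lo,.0105,lo[:,:2].mean(0)) if len(lo)>5 else None
        print(k,c,g,len(lo),f,"tip",len(tp),tp.mean(0),P[:,2].max()); allP.append(lo)
    lo=np.vstack(allP); print("   both",circfit(lo,.0105,g))
C=D["side"];m=(C[...,0]>.5)&(C[...,0]<.62)&(C[...,1]<.1)&(C[...,1]>-.05)&(C[...,2]>.035)&(C[...,2]<.055);print("panel z side",np.median(C[m][:,2]))
C=D["top"];m=(C[...,0]>.5)&(C[...,0]<.62)&(C[...,1]<.1)&(C[...,1]>-.05)&(C[...,2]>.035)&(C[...,2]<.055);print("panel z top",np.median(C[m][:,2]))
r=cv2.minAreaRect(np.float32(C[(C[...,2]>.04)&(C[...,2]<.055)&(C[...,0]>.49)&(C[...,0]<.63)&(abs(C[...,1])<.17)][:,:2]));print(r)
E
```

```text
-1 top [ 0.59484209 -0.09840971] 21 (array([ 0.60312462, -0.0976164 ]), np.float64(0.0008249275648531608)) tip 24 [ 0.60212999 -0.09653618  0.11550382] 0.12146778098517497
-1 side [ 0.59484209 -0.09840971] 67 (array([ 0.60446718, -0.09775901]), np.float64(0.001220547006318382)) tip 23 [ 0.603314   -0.09413859  0.11607366] 0.12270389730251186
   both (array([ 0.60395805, -0.09775626]), np.float64(0.001212475636516129))
0 top [ 0.58682705 -0.01881222] 23 (array([ 0.59526568, -0.01791673]), np.float64(0.0007597045204220254)) tip 19 [ 0.59373364 -0.01761288  0.11555999] 0.11916255270208542
0 side [ 0.58682705 -0.01881222] 72 (array([ 0.59656762, -0.01828034]), np.float64(0.001241834284459099)) tip 30 [ 0.59517075 -0.01476804  0.11634339] 0.1209448998633349
   both (array([ 0.5960984 , -0.01830112]), np.float64(0.0012317002720755575))
1 top [0.578812   0.06078526] 20 (array([0.58686797, 0.06164806]), np.float64(0.0007239461073887441)) tip 25 [0.58566771 0.06269483 0.11487715] 0.12028853192876698
1 side [0.578812   0.06078526] 75 (array([0.58854545, 0.06154543]), np.float64(0.0009012960685368256)) tip 33 [0.58639143 0.06473326 0.11612448] 0.1217989460252189
   both (array([0.58797156, 0.06145661]), np.float64(0.0010237457755841754))
panel z side 0.04624378867465628
panel z top 0.04494549098929568
((0.5609108805656433, -0.019853860139846802), (0.14011500775814056, 0.27063363790512085), 0.6963222026824951)
```

```bash
cat >> h.py <<'E'
def filt(C,g):
    w=C[(np.hypot(C[...,0]-g[0],C[...,1]-g[1])<.06)&(C[...,2]>.04)&(C[...,2]<.055)]
    if len(w)<20: return None
    return cv2.minEnclosingCircle(np.float32(w[:,:2])),len(w)
def clipf(C,g,rad=.035):
    w=C[(np.hypot(C[...,0]-g[0],C[...,1]-g[1])<rad)&(C[...,2]>.018)&(C[...,2]<.034)]
    return (len(w),w.mean(0),cv2.minAreaRect(np.float32(w[:,:2]))) if len(w)>8 else None
E
python3 - <<'E'
from h import *
for c in("top","side"):
    C=cloud(c,np.load(c+"6.npy"))
    for g in((.4776,-.3829),(.4636,.3692)): print(c,filt(C,g))
    for g in((.5706,-.2944),(.4442,-.2585),(.6025,.309)): print(c,clipf(C,g))
move_to([.4776,-.383,.1],5.75)
E
```

```text
top None
top (((0.46396368741989136, 0.3697322905063629), 0.02009872905910015), 69)
top None
top (31, array([ 0.44408931, -0.25869814,  0.02748097]), ((0.4444197714328766, -0.2589406371116638), (0.02398449368774891, 0.011404373683035374), 14.504451751708984))
top (33, array([0.60265836, 0.30848969, 0.02675948]), ((0.6029344201087952, 0.30907902121543884), (0.01343885064125061, 0.02574761211872101), 53.02943801879883))
side (((0.47790706157684326, -0.3849218487739563), 0.020625866949558258), 69)
side (((0.4653832018375397, 0.36910349130630493), 0.020532460883259773), 158)
side (34, array([ 0.57138429, -0.29299931,  0.02767607]), ((0.5715591907501221, -0.294721394777298), (0.025710565969347954, 0.01418754830956459), 0.8999660015106201))
side (35, array([ 0.44532142, -0.25634891,  0.02743428]), ((0.44643378257751465, -0.25771698355674744), (0.023898079991340637, 0.013340651988983154), 13.764123916625977))
side (64, array([0.60277642, 0.30911304, 0.02789305]), ((0.6043644547462463, 0.30727124214172363), (0.012755819596350193, 0.02676386386156082), 60.66591262817383))
turn units [-0.0019  0.0001  0.    ]  shift before turn [ 3.5139 -0.4621  4.1961]  shift after turn [ 3.5105 -0.514   4.1929] q [ 0.7945  0.2404 -0.5797  1.8225  0.1462  1.1209  0.2523]
```

View pics/top6.png

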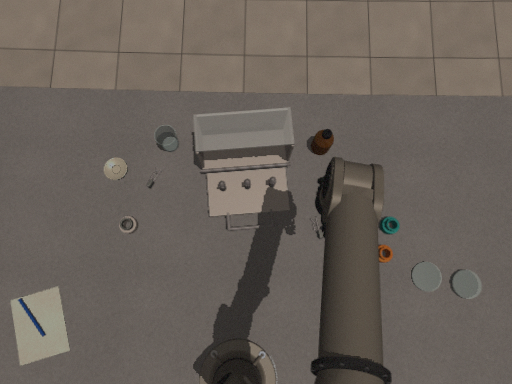

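{"fn": "step_arm", "kwargs": {
  "plan": [
    [0,-0.1,0.85,0,0,0],
    [0,-0.1,0.85,0,0,0],
    [0,-0.1,0.85,0,0,0],
    [0.5,-0.1,0.85,-0.001,0,0],
    [0.9,-0.11,0.81,0,0,0],
    [0.9,0,0,0,0,0],
    [0.9,0,0,0,0,0],
    [0.9,0,0,0,0,0]
  ],
  "fingers": -0.4
}}

```text
t: 14.8
eef_pos: [0.478, -0.3785, 0.0758]
tool_rot: [0.525, 0.475, 0.524, -0.474]
contact_force: [-0.2, -0.6, -0.1]
gripper_width: 0.701
```

Run:
```python
from h import *
o=bot.get_obs();print(o["eef_pos"],o["contact_force"],o["gripper_width"])
p,d=snap("side","7");crop(p,270,80,390,220,4,"s7")
move_to([.4777,-.3838,-.006],5.75)
C=cloud("side",d);e=o["eef_pos"]
m=(np.hypot(C[...,0]-e[0],C[...,1]-e[1])<.06)&(C[...,2]>.06)
P=C[m]; print(np.percentile(P[:,2],[0,1,3,10]))
```

```text
[ 0.47801296 -0.37852959  0.07581479] [-0.23504718 -0.61286978 -0.07995741] 0.7009294001829097
turn units [ 0.0001 -0.0009  0.0007]  shift before turn [1.9219 0.0555 0.1946]  shift after turn [1.9232 0.0469 0.1839] q [ 0.9016  0.5488 -0.4458  1.7995  0.2969  0.8672  0.4187]
[0.1222 0.1376 0.1643 0.1992]
```

View pics/s7.png

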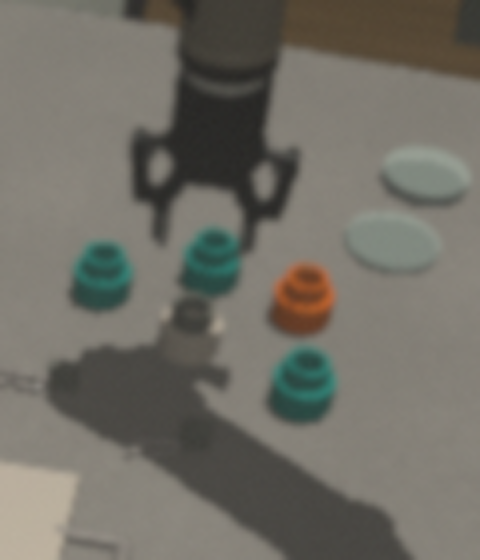

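{"fn": "step_arm", "kwargs": {
  "plan": [
    [0.2,0.04,0.18,0,0,0],
    [0.4,0,0,0,0,0],
    [0.5,0,0,0,0,0],
    [0.5,0,0,0,0,0],
    [0.3,0,0,0,0,0],
    [0,0,0,0,0,0],
    [0,0,0,0,0,0]
  ]
}}

```text
t: 15.72
eef_pos: [0.4804, -0.3865, 0.0006]
tool_rot: [0.525, 0.474, 0.524, -0.474]
contact_force: [0.2, -0.3, 0.1]
gripper_width: 0.701
```

{"fn": "step_arm", "kwargs": {
  "plan": [
    [0,0,0,0,0,0],
    [0,0,0,0,0,0],
    [0,0,0,0,0,0],
    [0,0,0,0,0,0],
    [0,0,0,0,0,0]
  ],
  "fingers": 1,
  "force": 40
}}

```text
t: 16.35
eef_pos: [0.4804, -0.3868, 0.0014]
tool_rot: [0.525, 0.474, 0.524, -0.474]
contact_force: [-1.5, 1.2, 5.8]
gripper_width: 0.449
```

Run:
```python
from h import *
o=bot.get_obs();print(o["eef_pos"],o["contact_force"],o["gripper_width"])
p,d=snap("side","8");crop(p,270,100,390,220,5,"s8")
```

```text
[ 0.48042927 -0.38675765  0.00139488] [-1.46747409  1.24372273  5.80239146] 0.448715598650312
```

View pics/s8.png

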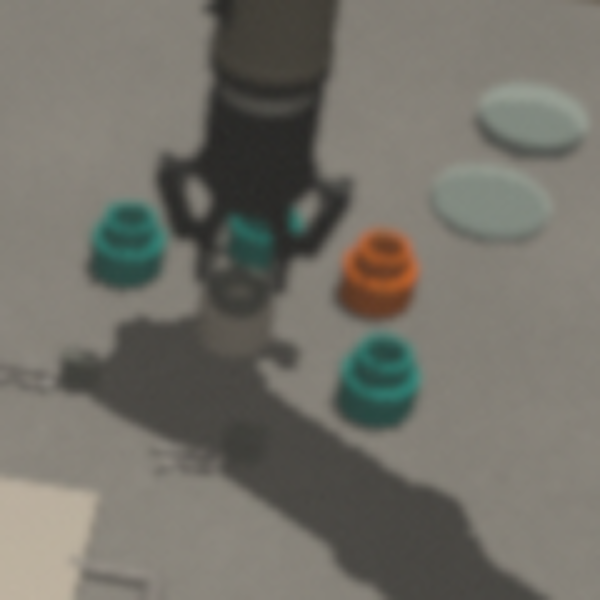

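{"fn": "step_arm", "kwargs": {
  "plan": [
    [-0.3,0,0,0,0,0],
    [-0.6,0,0,0,0,0],
    [-0.8,0,0,0,0,0],
    [-0.8,0,0,0,0,0],
    [-0.8,0,0,0,0,0],
    [-0.8,0,0,0,0,0],
    [0,0,0,0,0,0]
  ]
}}

```text
t: 17.27
eef_pos: [0.4818, -0.3873, 0.1677]
tool_rot: [0.527, 0.475, 0.522, -0.474]
contact_force: [1.1, 0.3, -2.2]
gripper_width: 0.444
```

Run:
```python
from h import *
o=bot.get_obs();print(o["eef_pos"],o["contact_force"],o["gripper_width"])
p,d=snap("side","9");crop(p,270,80,390,200,5,"s9")
C=cloud("side",d);e=o["eef_pos"];M=quat(o["tool_rot"]).as_matrix()
m=(np.hypot(C[...,0]-e[0],C[...,1]-e[1])<.06)&(C[...,2]>.1)&(C[...,2]<.24)
P=C[m]
for lo in np.arange(.1,.24,.01):
    w=P[(P[:,2]>=lo)&(P[:,2]<lo+.01)]
    if len(w)>3: print(round(lo,3),len(w),w.min(0),w.max(0))
b=P[(P[:,2]>e[2]+.002)&(P[:,2]<e[2]+.022)];print("body",len(b),circfit(b,.028,e[:2]))
move_to([.6038,-.0977,e[2]],5.75)
```

```text
[ 0.48177081 -0.3873093   0.16773778] [ 1.07999119  0.34811792 -2.22122475] 0.4441801596685688
0.17 40 [ 0.45535822 -0.38373818  0.1702198 ] [ 0.50281209 -0.35802751  0.17995735]
0.18 35 [ 0.45531384 -0.37906656  0.18009159] [ 0.50432739 -0.35647968  0.18981792]
0.19 71 [ 0.45588381 -0.40087369  0.19027261] [ 0.50652649 -0.35626541  0.19974807]
0.2 55 [ 0.46425902 -0.4037232   0.20042819] [ 0.50355887 -0.35651307  0.20999678]
0.21 71 [ 0.45059602 -0.40363932  0.21018472] [ 0.51520681 -0.36469811  0.21996894]
0.22 26 [ 0.45122925 -0.38957392  0.22030405] [ 0.51320671 -0.37055083  0.2299384 ]
0.23 22 [ 0.44945125 -0.38848862  0.2304501 ] [ 0.51383455 -0.37245254  0.23979291]
body 74 (array([ 0.48230408, -0.38818952]), np.float64(0.001592506388938838))
turn units [-0.      0.0003 -0.0003]  shift before turn [-0.0575  3.7889 -6.8812]  shift after turn [-0.0506  3.7894 -6.881 ] q [ 0.9348  0.4516 -0.4779  1.7072  0.236   1.0373  0.4778]
```

View pics/s9.png

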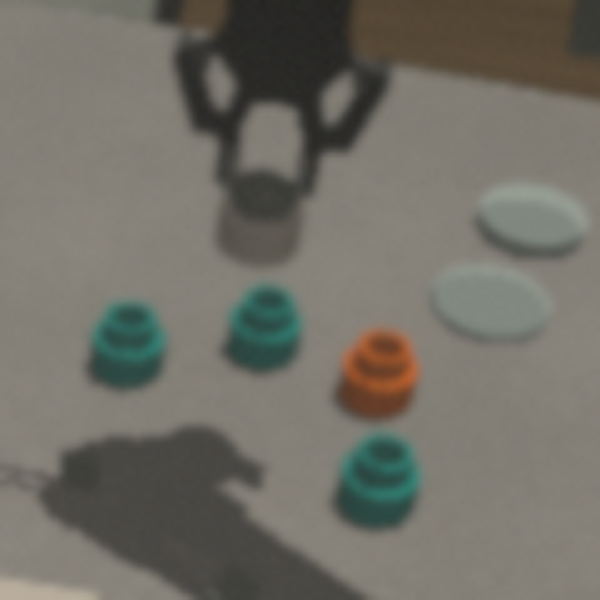

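{"fn": "step_arm", "kwargs": {
  "plan": [
    [0,0.47,-0.86,0,0,0],
    [0,0.47,-0.86,0,0,0],
    [0,0.47,-0.86,0,0,0],
    [0,0.47,-0.86,0,0,0],
    [0,0.47,-0.86,0,0,0],
    [0,0.47,-0.86,0,0,0],
    [0,0.47,-0.86,0,0,0],
    [0,0.47,-0.86,0,0,0]
  ]
}}

```text
t: 18.32
eef_pos: [0.6014, -0.0964, 0.1628]
tool_rot: [0.524, 0.474, 0.525, -0.475]
contact_force: [0.5, 0.2, -1.0]
gripper_width: 0.445
```

{"fn": "step_arm", "kwargs": {
  "plan": [
    [0,0.02,0,0,0,0],
    [0,0,0,0,0,0]
  ]
}}

```text
t: 18.58
eef_pos: [0.602, -0.098, 0.163]
tool_rot: [0.524, 0.474, 0.525, -0.475]
contact_force: [0.2, -0.8, -1.5]
gripper_width: 0.446
```

Run:
```python
from h import *
o=bot.get_obs();print(o["eef_pos"],o["contact_force"],o["gripper_width"])
move_to([.6038,-.0977,.1677],5.75)
p,d=snap("side","10");crop(p,190,100,310,220,5,"s10")
C=cloud("side",d);e=o["eef_pos"]
b=C[(np.hypot(C[...,0]-e[0],C[...,1]-e[1])<.05)&(C[...,2]>e[2]+.004)&(C[...,2]<e[2]+.022)];print("body",len(b),b[:,2].min(),circfit(b,.028,e[:2]))
```

```text
[ 0.6019623  -0.09797666  0.16303426] [ 0.16810035 -0.77181198 -1.50910225] 0.4455336024952926
turn units [-0.      0.      0.0003]  shift before turn [-0.1167  0.0462 -0.0023]  shift after turn [-0.1166  0.0464 -0.0023] q [ 0.4752  0.4603 -0.5548  1.7185  0.2746  1.0432 -0.0728]
body 95 0.16713132048795332 (array([ 0.6019, -0.0975]), np.float64(0.0011744922443551492))
```

View pics/s10.png

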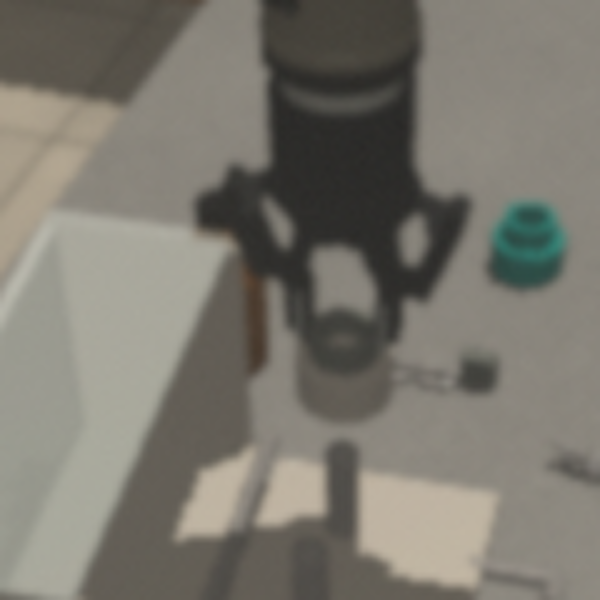

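{"fn": "step_arm", "kwargs": {
  "plan": [
    [-0.1,0,0,0.0278,0,0],
    [0,0,0,0.0278,0,0],
    [0,0,0,0.0278,0,0],
    [0,0,0,0.0278,0,0],
    [0,0,0,0.0278,0,0],
    [0,0,0,0.0278,0,0],
    [0,0,0,0.0278,0,0],
    [0,0,0,0.0278,0,0]
  ]
}}

```text
t: 19.62
eef_pos: [0.6021, -0.0992, 0.1678]
tool_rot: [-0.094, -0.701, -0.093, 0.701]
contact_force: [-0.5, -0.5, -1.1]
gripper_width: 0.441
```

{"fn": "step_arm", "kwargs": {
  "plan": [
    [0,0,0,0.0276,0,0],
    [0,0,0,0,0,0],
    [0,0,0,0,0,0]
  ]
}}

```text
t: 20.0
eef_pos: [0.6025, -0.0982, 0.168]
tool_rot: [-0.036, -0.706, -0.036, 0.706]
contact_force: [0.1, 0.1, -1.0]
gripper_width: 0.442
```

Run:
```python
from h import *
o=bot.get_obs();print(o["eef_pos"],o["contact_force"],o["gripper_width"])
move_to([.6038,-.0977,.0455],95.75)
p,d=snap("side","11");
C=cloud("side",d);e=o["eef_pos"]
b=C[(np.hypot(C[...,0]-e[0],C[...,1]-e[1])<.05)&(C[...,2]>e[2]+.002)&(C[...,2]<e[2]+.022)];print("body",len(b),b[:,2].min(),circfit(b,.028,e[:2]))
```

```text
[ 0.60251054 -0.09821295  0.16804044] [ 0.13063074  0.13932706 -0.97681878] 0.4422656214841339
turn units [ 0.0003  0.0001 -0.    ]  shift before turn [ 3.0635 -0.0102 -0.0346]  shift after turn [ 3.0635 -0.0095 -0.0334] q [ 0.2352  0.4093 -0.2302  1.7311  0.1075  1.0139 -1.5019]
body 99 0.17020576658781317 (array([ 0.6043, -0.099 ]), np.float64(0.0010453421553764815))
```

{"fn": "step_arm", "kwargs": {
  "plan": [
    [0.3,-0.02,-0.01,0,0,0],
    [0.4,0,0,0,0,0],
    [0.4,0,0,0,0,0],
    [0.3,0,0,0,0,0],
    [0.3,0,0,0,0,0],
    [0.3,0,0,0,0,0],
    [0,0,0,0,0,0]
  ]
}}

```text
t: 20.92
eef_pos: [0.6024, -0.0965, 0.0871]
tool_rot: [-0.035, -0.706, -0.036, 0.707]
contact_force: [0.7, 0.9, -1.9]
gripper_width: 0.446
```

Run:
```python
from h import *
o=bot.get_obs();print(o["eef_pos"],o["contact_force"],o["gripper_width"])
p,d=snap("side","12");crop(p,190,120,310,240,5,"s12")
```

```text
[ 0.60240056 -0.09648029  0.08705123] [ 0.67525527  0.92014706 -1.93791044] 0.44625725897481366
```

View pics/s12.png

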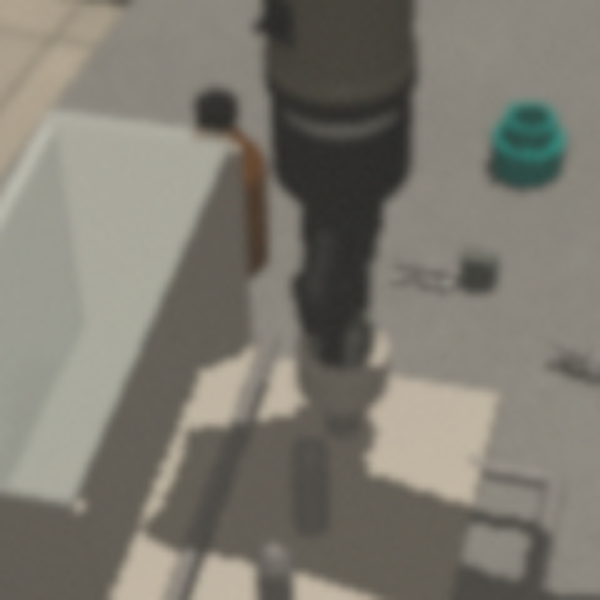

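On the spindle with no force (filter at (345,390) in the crop, spindle entering). Going down the rest.

{"fn": "step_arm", "kwargs": {
  "plan": [
    [0.3,0,0,0,0,0],
    [0.3,0,0,0,0,0],
    [0.2,0,0,0,0,0],
    [0.12,0,0,0,0,0],
    [0.05,0,0,0,0,0],
    [0,0,0,0,0,0]
  ]
}}

```text
t: 21.72
eef_pos: [0.6033, -0.0965, 0.0495]
tool_rot: [0.035, 0.706, 0.035, -0.706]
contact_force: [0.2, 0.8, -0.9]
gripper_width: 0.442
```

{"fn": "step_arm", "kwargs": {
  "plan": [
    [0.05,0,0,0,0,0],
    [0.03,0,0,0,0,0],
    [0,0,0,0,0,0]
  ]
}}

```text
t: 22.1
eef_pos: [0.6034, -0.0966, 0.0464]
tool_rot: [0.036, 0.706, 0.035, -0.706]
contact_force: [-0.2, -0.3, 0.2]
gripper_width: 0.446
```

{"fn": "step_arm", "kwargs": {
  "plan": [
    [0,0,0,0,0,0],
    [0,0,0,0,0,0],
    [0,0,0,0,0,0]
  ],
  "fingers": -0.3
}}

```text
t: 22.48
eef_pos: [0.6032, -0.0966, 0.0462]
tool_rot: [0.035, 0.706, 0.035, -0.706]
contact_force: [0.4, 0.2, 0.3]
gripper_width: 0.65
```

{"fn": "step_arm", "kwargs": {
  "plan": [
    [-0.3,0,0,0,0,0],
    [-0.6,0,0,0,0,0],
    [-0.9,0,0,0,0,0],
    [-0.9,0,0,0,0,0],
    [-0.9,0,0,0,0,0],
    [-0.6,0,0,0,0,0],
    [0,0,0,0,0,0]
  ]
}}

```text
t: 23.35
eef_pos: [0.6047, -0.0966, 0.2173]
tool_rot: [0.036, 0.708, 0.035, -0.704]
contact_force: [0.1, -0.1, 0.3]
gripper_width: 0.651
```

Run:
```python
from h import *
o=bot.get_obs();print(o["eef_pos"],o["contact_force"],o["gripper_width"],o["t"])
p,d=snap("side","13");crop(p,190,120,310,240,5,"s13")
C=cloud("side",d);g=(.6038,-.0977)
w=C[(np.hypot(C[...,0]-g[0],C[...,1]-g[1])<.022)&(C[...,2]>.07)&(C[...,2]<.103)];print(np.percentile(w[:,2],[10,50,90]))
move_to([.4642,.3695,.2],95.75)
```

```text
[ 0.60472064 -0.09658547  0.2172527 ] [ 0.11773361 -0.1413347   0.31164133] 0.650695382972262 23.35
[0.07695227 0.09013598 0.09721012]
turn units [-0.     -0.0003 -0.0001]  shift before turn [  0.3736 -11.9425   2.3027]  shift after turn [  0.3844 -11.9424   2.3011] q [ 0.2369  0.3655 -0.2344  1.6809  0.0934  1.1039 -1.495 ]
```

View pics/s13.png

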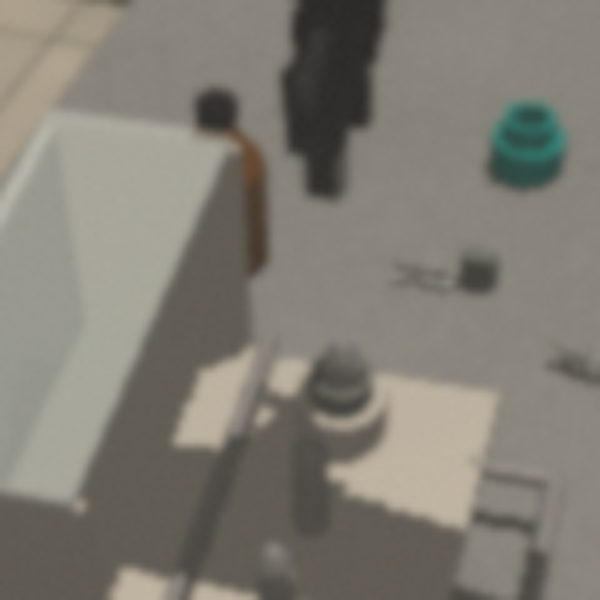

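{"fn": "step_arm", "kwargs": {
  "plan": [
    [0,-0.85,0.16,0,0,0],
    [0,-0.85,0.16,0,0,0],
    [0,-0.85,0.16,0,0,0],
    [0,-0.85,0.16,0,0,0],
    [0,-0.85,0.17,0,0,0],
    [0,-0.85,0.17,0,0,0],
    [0,-0.85,0.17,0,0,0],
    [0,-0.85,0.17,0,0,0]
  ],
  "fingers": -0.4
}}

```text
t: 24.4
eef_pos: [0.5221, 0.1694, 0.2129]
tool_rot: [-0.036, -0.705, -0.035, 0.707]
contact_force: [1.2, 0.4, 0.4]
gripper_width: 0.702
```

{"fn": "step_arm", "kwargs": {
  "plan": [
    [0.3,-0.85,0.16,0,0,0],
    [0.6,-0.85,0.16,0,0,0],
    [0.6,-0.85,0.17,0,0,0],
    [0.6,-0.85,0.17,0,0,0],
    [0.6,-0.85,0.17,0,0,0],
    [0.4,-0.85,0.17,0,0,0],
    [0,-0.04,0,0,0,0],
    [0,0,0,0,0,0]
  ]
}}

```text
t: 25.4
eef_pos: [0.4628, 0.3684, 0.0895]
tool_rot: [-0.036, -0.706, -0.035, 0.707]
contact_force: [0.2, -0.6, 0.4]
gripper_width: 0.703
```

Run:
```python
from h import *
o=bot.get_obs();print(o["eef_pos"],o["contact_force"],o["gripper_width"])
p,d=snap("side","14");crop(p,180,280,300,384,5,"s14")
print(filt(cloud("side",d),(.4642,.3695)))
move_to([.4645,.3695,0.0],95.75)
```

```text
[0.46282461 0.36840689 0.08946479] [ 0.23466713 -0.55723591  0.44090383] 0.7032405355671271
(((0.46486616134643555, 0.3690316379070282), 0.020482424646615982), 84)
turn units [-0.0002  0.     -0.0002]  shift before turn [ 2.2477 -0.0377 -0.03  ]  shift after turn [ 2.2478 -0.0351 -0.0294] q [-0.4698  0.492  -0.4013  1.8306  0.245   0.8686 -2.4596]
```

View pics/s14.png

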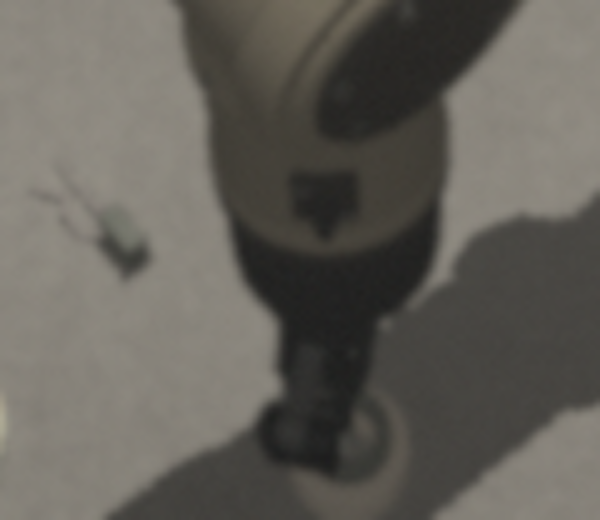

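{"fn": "step_arm", "kwargs": {
  "plan": [
    [0.3,-0.03,-0.04,0,0,0],
    [0.5,0,0,0,0,0],
    [0.5,0,0,0,0,0],
    [0.5,0,0,0,0,0],
    [0.35,0,0,0,0,0],
    [0.1,0,0,0,0,0],
    [0,0,0,0,0,0]
  ]
}}

```text
t: 26.32
eef_pos: [0.4645, 0.3709, 0.0001]
tool_rot: [-0.035, -0.706, -0.036, 0.706]
contact_force: [-1.5, 0.5, 0.3]
gripper_width: 0.698
```

{"fn": "step_arm", "kwargs": {
  "plan": [
    [0,0,0,0,0,0],
    [0,0,0,0,0,0],
    [0,0,0,0,0,0],
    [0,0,0,0,0,0],
    [0,0,0,0,0,0]
  ],
  "fingers": 1,
  "force": 40
}}

```text
t: 26.95
eef_pos: [0.4651, 0.3711, 0.0013]
tool_rot: [0.035, 0.707, 0.036, -0.706]
contact_force: [-1.1, -0.7, 5.7]
gripper_width: 0.441
```

{"fn": "step_arm", "kwargs": {
  "plan": [
    [-0.3,0,0,0,0,0],
    [-0.6,0,0,0,0,0],
    [-0.8,0,0,0,0,0],
    [-0.8,0,0,0,0,0],
    [-0.8,0,0,0,0,0],
    [-0.8,0,0,0,0,0],
    [-0.1,0,0,0,0,0],
    [0,0,0,0,0,0]
  ]
}}

```text
t: 27.95
eef_pos: [0.4643, 0.3704, 0.1679]
tool_rot: [-0.036, -0.706, -0.035, 0.706]
contact_force: [-0.2, 0.5, -1.0]
gripper_width: 0.446
```

Run:
```python
from h import *
o=bot.get_obs();print(o["eef_pos"],o["contact_force"],o["gripper_width"])
move_to([.588,.0616,.1677],95.75)
```

```text
[0.46426199 0.37036644 0.16792585] [-0.19791606  0.4752043  -0.95146187] 0.44645860077777144
turn units [-0.  0. -0.]  shift before turn [ 0.0076  7.99   -2.3053]  shift after turn [ 0.0056  7.9902 -2.3045] q [-0.4471  0.4059 -0.4281  1.7602  0.1941  1.0174 -2.4177]
```

{"fn": "step_arm", "kwargs": {
  "plan": [
    [0,0.8,-0.23,0,0,0],
    [0,0.9,-0.26,0,0,0],
    [0,0.9,-0.26,0,0,0],
    [0,0.9,-0.26,0,0,0],
    [0,0.9,-0.26,0,0,0],
    [0,0.9,-0.26,0,0,0],
    [0,0.9,-0.26,0,0,0],
    [0,0.9,-0.26,0,0,0]
  ]
}}

```text
t: 28.95
eef_pos: [0.5737, 0.0948, 0.1664]
tool_rot: [-0.036, -0.705, -0.035, 0.707]
contact_force: [1.2, -0.1, -1.0]
gripper_width: 0.443
```

{"fn": "step_arm", "kwargs": {
  "plan": [
    [0,0.8,-0.23,0,0,0],
    [0,0.09,-0.02,0,0,0],
    [0,0,0,0,0,0]
  ]
}}

```text
t: 29.32
eef_pos: [0.5871, 0.0623, 0.167]
tool_rot: [-0.035, -0.705, -0.036, 0.707]
contact_force: [-0.8, 0.1, -1.2]
gripper_width: 0.441
```

Run:
```python
from h import *
o=bot.get_obs();print(o["eef_pos"],o["contact_force"],o["gripper_width"])
p,d=snap("side","15");crop(p,160,120,290,260,4,"s15")
C=cloud("side",d);e=o["eef_pos"]
b=C[(np.hypot(C[...,0]-e[0],C[...,1]-e[1])<.05)&(C[...,2]>e[2]+.002)&(C[...,2]<e[2]+.022)];print("body",len(b),b[:,2].min(),circfit(b,.028,e[:2]))
move_to([.588,.0616,.0464],95.75)
```

```text
[0.58708424 0.06231348 0.1670017 ] [-0.81976482  0.09559438 -1.24612241] 0.441211156055816
body 108 0.16902861028817073 (array([0.58729466, 0.06137079]), np.float64(0.0016407050560164464))
turn units [0.0002 0.0003 0.0001]  shift before turn [ 3.023   0.0445 -0.0231]  shift after turn [ 3.0231  0.0422 -0.0182] q [ 0.0381  0.388  -0.3208  1.7734  0.1407  1.0042 -1.8054]
```

View pics/s15.png

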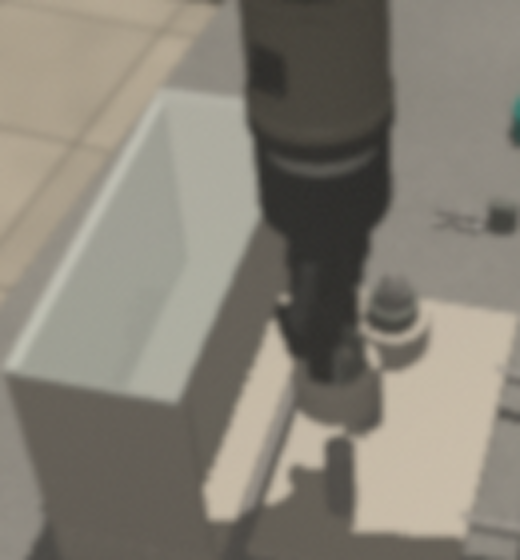

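{"fn": "step_arm", "kwargs": {
  "plan": [
    [0.3,0,-0.03,0,0,0],
    [0.4,0,0,0,0,0],
    [0.4,0,0,0,0,0],
    [0.3,0,0,0,0,0],
    [0.3,0,0,0,0,0],
    [0.3,0,0,0,0,0],
    [0,0,0,0,0,0]
  ]
}}

```text
t: 30.25
eef_pos: [0.5885, 0.0619, 0.0871]
tool_rot: [-0.036, -0.706, -0.035, 0.707]
contact_force: [0.3, 0.4, -0.2]
gripper_width: 0.443
```

{"fn": "step_arm", "kwargs": {
  "plan": [
    [0.3,0,0,0,0,0],
    [0.3,0,0,0,0,0],
    [0.2,0,0,0,0,0],
    [0.12,0,0,0,0,0],
    [0.08,0,0,0,0,0],
    [0.04,0,0,0,0,0],
    [0,0,0,0,0,0]
  ]
}}

```text
t: 31.12
eef_pos: [0.5893, 0.0621, 0.0467]
tool_rot: [0.035, 0.706, 0.035, -0.706]
contact_force: [1.0, -0.2, -0.3]
gripper_width: 0.444
```

{"fn": "step_arm", "kwargs": {
  "plan": [
    [0,0,0,0,0,0],
    [0,0,0,0,0,0],
    [0,0,0,0,0,0],
    [-0.3,0,0,0,0,0],
    [-0.6,0,0,0,0,0],
    [-0.9,0,0,0,0,0],
    [-0.9,0,0,0,0,0],
    [-0.9,0,0,0,0,0]
  ],
  "fingers": -0.3
}}

```text
t: 32.12
eef_pos: [0.5892, 0.0621, 0.1928]
tool_rot: [0.035, 0.707, 0.036, -0.706]
contact_force: [1.0, 0.6, -0.5]
gripper_width: 0.652
```

Run:
```python
from h import *
p,d=snap("side","16");pt,dt=snap("top","16")
crop(p,160,120,290,260,4,"s16")
a=cv2.resize(p[295:345,175:225,::-1],(400,400),interpolation=cv2.INTER_CUBIC)
b=cv2.resize(pt[155:205,125:175,::-1],(400,400),interpolation=cv2.INTER_CUBIC)
cv2.imwrite("pics/c16.png",np.hstack([a,b]))
for c,D in(("top",dt),("side",d)):
    C=cloud(c,D)
    for g in((.5706,-.2944),(.4442,-.2585),(.6025,.309)): print(c,clipf(C,g))
o=bot.get_obs();print(o["eef_pos"])
```

```text
top (30, array([ 0.57106637, -0.29416307,  0.02767911]), ((0.5706655383110046, -0.29480186104774475), (0.02503962069749832, 0.011694414541125298), 1.5869200229644775))
top (9, array([ 0.44531428, -0.22744141,  0.01988003]), ((0.44437241554260254, -0.2276882827281952), (0.003766760928556323, 0.0230377446860075), 87.31909942626953))
top (33, array([0.60210183, 0.30891142, 0.0273514 ]), ((0.6030610203742981, 0.30944129824638367), (0.011581527069211006, 0.025770964100956917), 64.09398651123047))
side (36, array([ 0.57186125, -0.29350152,  0.02623195]), ((0.5724568963050842, -0.29407644271850586), (0.013526951894164085, 0.026033828034996986), 89.26599884033203))
side (11, array([ 0.45024699, -0.22792973,  0.02007246]), ((0.4501563012599945, -0.22728373110294342), (0.006110945250838995, 0.0320344902575016), 80.56306457519531))
side (66, array([0.60292936, 0.30916211, 0.0278437 ]), ((0.6041010618209839, 0.30769601464271545), (0.01223231665790081, 0.025894874706864357), 60.48520278930664))
[0.59213403 0.06279668 0.19607285]
```

View pics/c16.png

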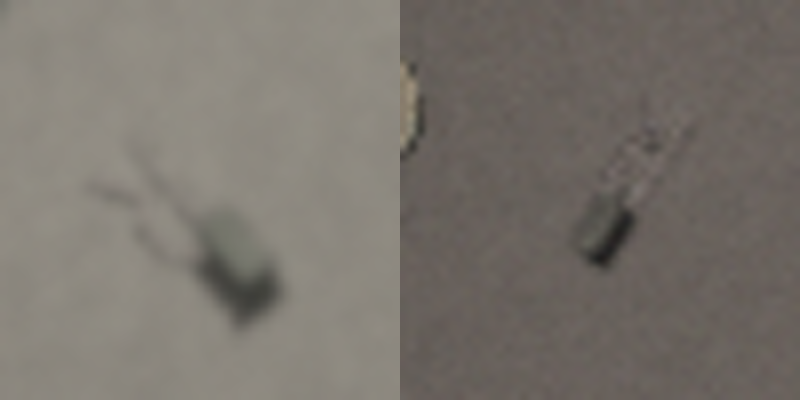

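View pics/s16.png

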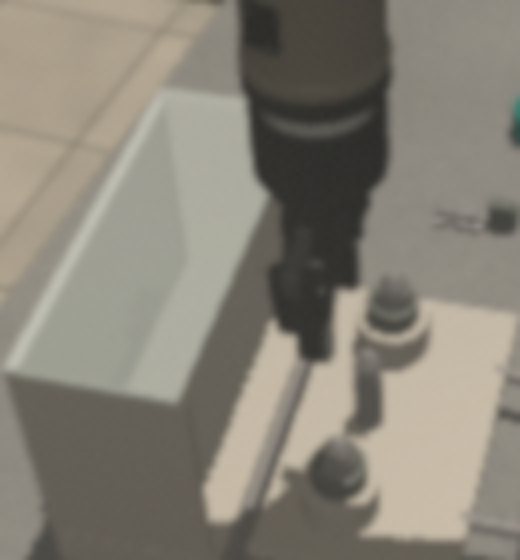

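Run:
```python
from h import *
a=onplane("side",[(199.4,321.9),(191.3,313.1)],.004);print(a,np.degrees(np.arctan2(*(a[1]-a[0])[[1,0]])))
a=onplane("top",[(125+240/8,155+190/8),(125+290/8,155+125/8)],.004);print(a,np.degrees(np.arctan2(*(a[1]-a[0])[[1,0]])))
# block top corners fit: mask z>.022 in each, PCA
for c in("top","side"):
    C=cloud(c,np.load(c+"16.npy"));w=C[(np.hypot(C[...,0]-.6025,C[...,1]-.309)<.03)&(C[...,2]>.024)&(C[...,2]<.034)][:,:2]
    ev,v=np.linalg.eigh(np.cov(w.T));print(c,len(w),w.mean(0),np.degrees(np.arctan2(v[1,1],v[0,1])),np.sqrt(ev*12))
move_to([.6035,.3092,.1],60-2)
```

```text
[[0.62718343 0.29389679 0.004     ]
 [0.65721965 0.2789544  0.004     ]] -26.44938148747295
[[0.62143727 0.29612934 0.004     ]
 [0.65030135 0.27681966 0.004     ]] -33.78199348518412
top 29 [0.60254148 0.30904363] 152.75580030588708 [0.01221584 0.02790872]
side 55 [0.60355063 0.30830995] 152.4646484059117 [0.01240516 0.02675246]
turn units [ 0.1048 -0.0013  0.0005]  shift before turn [ 2.4124 -6.0996 -0.8782]  shift after turn [ 2.4018 -5.3746  3.0234] q [ 0.0437  0.3616 -0.3246  1.7408  0.1314  1.0516 -1.7963]
```

{"fn": "step_arm", "kwargs": {
  "plan": [
    [0,0,0,-0.029,0,0],
    [0,0,0,-0.029,0,0],
    [0,0,0,-0.029,0,0],
    [0,0,0,-0.029,0,0],
    [0,0,0,-0.029,0,0],
    [0,0,0,-0.029,0,0],
    [0,0,0,-0.029,0,0],
    [0,0,0,-0.029,0,0]
  ],
  "fingers": 0
}}

```text
t: 33.22
eef_pos: [0.5889, 0.0619, 0.1905]
tool_rot: [-0.498, -0.502, -0.498, 0.502]
contact_force: [-0.9, 1.0, -1.1]
gripper_width: 0.499
```

{"fn": "step_arm", "kwargs": {
  "plan": [
    [0,0,0,-0.029,0,0],
    [0,0,0,-0.029,0,0],
    [0,0,0,-0.029,0,0],
    [0,0,0,-0.029,0,0],
    [0,0,0,-0.029,0,0],
    [0,0,0,-0.03,0,0],
    [0,0,0,0,0,0]
  ]
}}

```text
t: 34.1
eef_pos: [0.589, 0.0618, 0.1904]
tool_rot: [0.686, 0.17, 0.686, -0.17]
contact_force: [0.7, 0.5, -0.7]
gripper_width: 0.503
```

Run:
```python
from h import *
o=bot.get_obs();print(o["eef_pos"],o["gripper_width"])
move_to([.603,.3087,.1],62.2)
```

```text
[0.58895628 0.06182573 0.19036913] 0.5034450570145418
turn units [-0.0003 -0.0001  0.    ]  shift before turn [ 2.2607  5.6191 -2.5757]  shift after turn [ 2.2592  5.6233 -2.5679] q [ 0.4188  0.4724 -0.8393  1.7217  0.3848  1.1219  0.5472]
```

{"fn": "step_arm", "kwargs": {
  "plan": [
    [0,0.8,-0.37,0,0,0],
    [0,0.8,-0.37,0,0,0],
    [0,0.8,-0.37,0,0,0],
    [0,0.8,-0.37,0,0,0],
    [0.3,0.8,-0.37,0,0,0],
    [0.5,0.8,-0.37,0,0,0],
    [0.7,0.8,-0.35,0,0,0],
    [0.7,0.02,0,0,0,0]
  ]
}}

```text
t: 35.1
eef_pos: [0.6017, 0.3131, 0.1021]
tool_rot: [0.686, 0.171, 0.687, -0.169]
contact_force: [-0.1, -0.6, -0.9]
gripper_width: 0.499
```

{"fn": "step_arm", "kwargs": {
  "plan": [
    [0.5,0,0,0,0,0],
    [0.5,0,0,0,0,0],
    [0,0,0,0,0,0]
  ]
}}

```text
t: 35.48
eef_pos: [0.6025, 0.3073, 0.061]
tool_rot: [0.686, 0.17, 0.687, -0.171]
contact_force: [1.0, 1.1, -0.1]
gripper_width: 0.503
```

Run:
```python
from h import *
o=bot.get_obs();print(o["eef_pos"],o["gripper_width"])
move_to([.603,.3087,-.032],62.2)
p,d=snap("side","17");crop(p,160,260,260,384,5,"s17")
```

```text
[0.60251121 0.30733456 0.06098067] 0.5030729237974695
turn units [-0.0003 -0.0002  0.0004]  shift before turn [ 2.3244  0.042  -0.0027]  shift after turn [ 2.3245  0.0359 -0.0051] q [-0.0676  0.7383 -0.7459  1.616   0.5665  1.0181  0.0933]
```

View pics/s17.png

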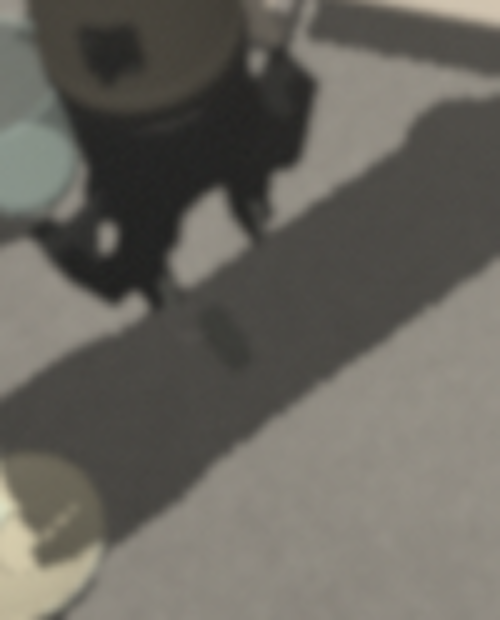

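{"fn": "step_arm", "kwargs": {
  "plan": [
    [0.4,0.03,0,0,0,0],
    [0.5,0,0,0,0,0],
    [0.5,0,0,0,0,0],
    [0.4,0,0,0,0,0],
    [0.3,0,0,0,0,0],
    [0.2,0,0,0,0,0],
    [0,0,0,0,0,0]
  ]
}}

```text
t: 36.4
eef_pos: [0.6035, 0.3098, -0.0299]
tool_rot: [0.686, 0.17, 0.687, -0.17]
contact_force: [0.5, -0.2, 0.1]
gripper_width: 0.502
```

{"fn": "step_arm", "kwargs": {
  "plan": [
    [0,0,0,0,0,0],
    [0,0,0,0,0,0],
    [0,0,0,0,0,0],
    [0,0,0,0,0,0],
    [0,0,0,0,0,0]
  ],
  "fingers": 1,
  "force": 60
}}

```text
t: 37.02
eef_pos: [0.6041, 0.3102, -0.0286]
tool_rot: [0.687, 0.17, 0.686, -0.17]
contact_force: [0.2, -0.7, 5.7]
gripper_width: 0.126
```

Run:
```python
from h import *
o=bot.get_obs();print(o["eef_pos"],o["gripper_width"],o["contact_force"])
p,d=snap("side","18");crop(p,160,260,260,384,5,"s18")
```

```text
[ 0.60412686  0.3102222  -0.02862658] 0.12587857298020586 [ 0.18953195 -0.65593484  5.70415652]
```

View pics/s18.png

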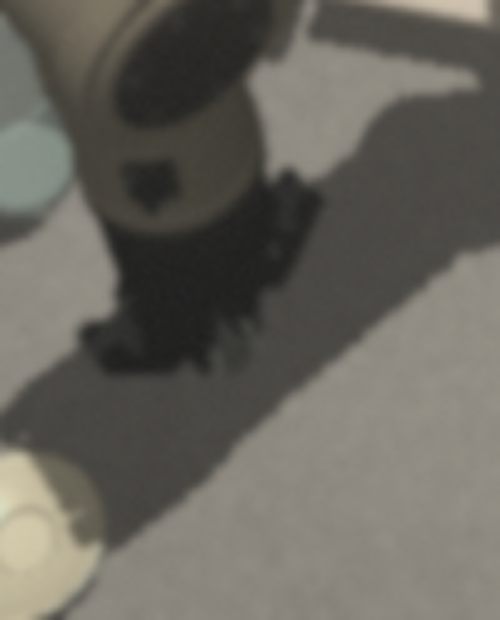

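{"fn": "step_arm", "kwargs": {
  "plan": [
    [-0.2,0,0,0,0,0],
    [-0.5,0,0,0,0,0],
    [-0.7,0,0,0,0,0],
    [-0.8,0,0,-0.023,0,0],
    [-0.8,0,0,-0.023,0,0],
    [-0.5,0,0,-0.023,0,0],
    [0,0,0,-0.024,0,0],
    [0,0,0,0,0,0]
  ]
}}

```text
t: 38.08
eef_pos: [0.6038, 0.3097, 0.1117]
tool_rot: [0.706, -0.034, 0.706, 0.035]
contact_force: [0.1, 0.5, -0.4]
gripper_width: 0.124
```

Run:
```python
from h import *
o=bot.get_obs();print(o["eef_pos"],o["gripper_width"],o["contact_force"])
move_to([.4935,.0529,.11],95.75)
p,d=snap("side","19");crop(p,140,240,260,344,5,"s19")
```

```text
[0.60381779 0.30974366 0.11168903] 0.12436668596618192 [ 0.11830994  0.48192315 -0.44823281]
turn units [-0.0004  0.0001 -0.0001]  shift before turn [ 0.0373 -6.1215 -3.3712]  shift after turn [ 0.0422 -6.1125 -3.3874] q [ 0.0191  0.7349 -0.9033  1.5748  0.6186  1.1388  0.6432]
```

View pics/s19.png

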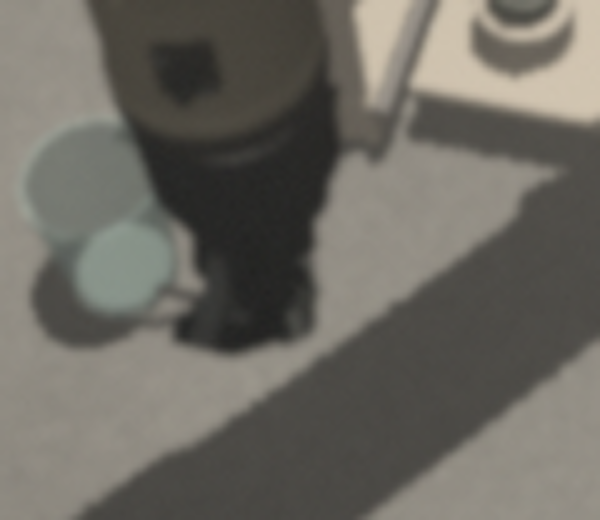

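{"fn": "step_arm", "kwargs": {
  "plan": [
    [0,-0.6,-0.5,0,0,0],
    [0,-0.7,-0.5,0,0,0],
    [0,-0.8,-0.5,0,0,0],
    [0,-0.8,-0.5,0,0,0],
    [0,-0.8,-0.5,0,0,0],
    [0,-0.8,-0.4,0,0,0],
    [0,-0.8,-0.3,0,0,0],
    [0,-0.8,-0.19,0,0,0]
  ]
}}

```text
t: 39.12
eef_pos: [0.4921, 0.0525, 0.1107]
tool_rot: [0.706, -0.034, 0.706, 0.034]
contact_force: [0.8, -0.2, -0.7]
gripper_width: 0.124
```

{"fn": "step_arm", "kwargs": {
  "plan": [
    [0.3,-0.01,0,0,0,0],
    [0.4,0,0,0,0,0],
    [0.3,0,0,0,0,0],
    [0,0,0,0,0,0]
  ]
}}

```text
t: 39.62
eef_pos: [0.492, 0.0543, 0.0694]
tool_rot: [0.705, -0.035, 0.707, 0.036]
contact_force: [0.5, 0.0, 0.2]
gripper_width: 0.125
```

Run:
```python
from h import *
o=bot.get_obs();print(o["eef_pos"],o["gripper_width"],o["contact_force"])
move_to([.4935,.0529,.0682],95.75)
p,d=snap("side","20");crop(p,190,180,300,280,6,"s20")
p,dt=snap("top","20");crop(p,190,150,280,240,6,"t20")
C=cloud("side",d)
for nm,C in(("side",C),("top",cloud("top",dt))):
  for g in((.5885,.0615),(.6038,-.0977)):
    w=C[(np.hypot(C[...,0]-g[0],C[...,1]-g[1])<.02)&(C[...,2]>.097)&(C[...,2]<.109)]
    print(nm,len(w),circfit(w,.0105,g) if len(w)>4 else None)
```

```text
[0.49196865 0.05425341 0.06939306] 0.12501914737019337 [0.50846554 0.04940697 0.1828302 ]
turn units [ 0.0001 -0.0004 -0.0001]  shift before turn [ 0.0297 -0.0375  0.0347]  shift after turn [ 0.0298 -0.0375  0.0347] q [ 0.5383  0.5393 -0.9695  2.0406  0.5866  0.8679  0.9069]
side 24 (array([0.5889, 0.0617]), np.float64(0.0013748079806102291))
side 24 (array([ 0.6051, -0.0975]), np.float64(0.002297114308510432))
top 0 None
top 10 (array([ 0.6034, -0.0968]), np.float64(0.002890548893868167))
```

View pics/s20.png

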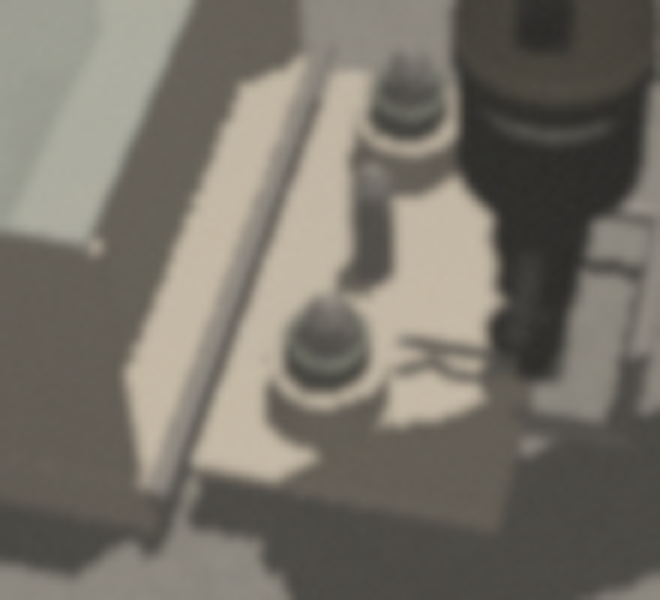

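View pics/t20.png

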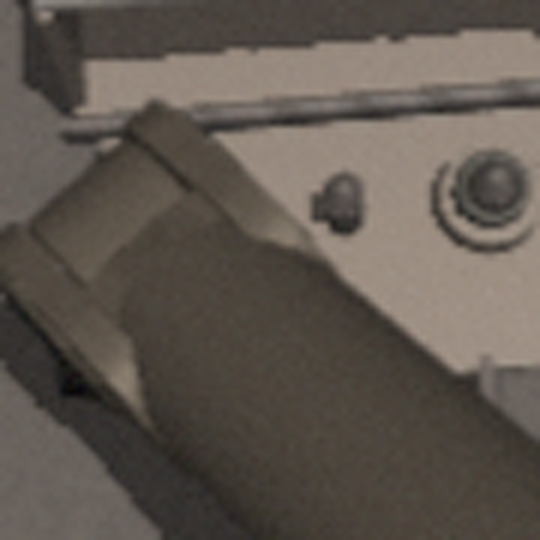

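Run:
```python
from h import *
e=bot.get_obs()["eef_pos"];X=np.array([.995,.1,0])
f=lambda z:e+X*.063+[0,0,z]
print("eef",e)
for P in(f(.0328),f(.0328)-X*.04,np.array([.5889,.0617,.101]),f(.0328)+np.array([0,.003,0]),f(.0328)+np.array([0,0,.003])): print((proj("side",P)-[190,180])*6)
p=cv2.imread("pics/side20.png")[:,:,::-1];crop(p,235,215,285,260,12,"s20b")
print((proj("side",np.array([.5889,.0617,.101]))-[235,215])*12,(proj("side",[f(.0328),f(.0328)-X*.03])-[235,215])*12)
```

```text
eef [0.49292357 0.05418776 0.07051058]
[[395.66456825 336.75201659]]
[[483.37648557 352.79094751]]
[[325.06113922 323.06913311]]
[[393.44280556 341.81713829]]
[[395.58120075 332.61504941]]
[[110.12227843 226.13826621]] [[251.3291365  253.50403319]
 [382.68030505 277.53872367]]
```

View pics/s20b.png

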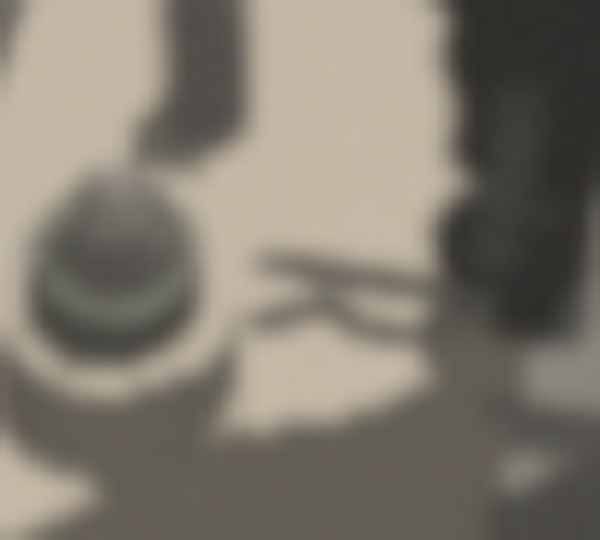

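{"fn": "step_arm", "kwargs": {
  "plan": [
    [0.04,-0.04,0.1,0,0,0],
    [0,0,0.2,0,0,0],
    [0,0,0.15,0,0,0],
    [0,0,0,0,0,0],
    [0,0,0,0,0,0],
    [0,0,0,0,0,0]
  ]
}}

```text
t: 40.48
eef_pos: [0.5108, 0.0534, 0.069]
tool_rot: [0.706, -0.035, 0.706, 0.035]
contact_force: [-0.1, -0.4, -0.4]
gripper_width: 0.124
```

```bash
cat > chk.py <<'E'
from h import *
import sys
def chk(tag,hole,off=.0009,view=True):
    o=bot.get_obs();e=o["eef_pos"];yaw=np.radians(5.73);X=np.array([np.cos(yaw),np.sin(yaw)]);Y=np.array([-X[1],X[0]])
    h=np.array(hole)+off*Y
    print("eef",e,"remain X to home",(h-e[:2])@X-.030,"lateral err (eef-hole)",(e[:2]-h)@Y,"z-.0682",e[2]-.0682,"F",o["contact_force"],"tq",o["torque"],"w",o["gripper_width"])
    if view:
        p,d=snap("side",tag);u,v=np.int64(proj("side",[[hole[0],hole[1],.101]])[0]);u-=15;
        crop(p,u,v-25,u+55,v+25,12,"s"+tag)
E
python3 -c "
from chk import *
chk('21',(.5889,.0617))"
```

```text
eef [0.51076638 0.05340451 0.06896555] remain X to home 0.04857144429328379 lateral err (eef-hole) -0.001353125027864132 z-.0682 0.0007655526960301806 F [-0.12256636 -0.36836743 -0.38262751] tq [ 0.02301359  0.03946209 -0.04221448] w 0.12432608341329772
```

View pics/s21.png

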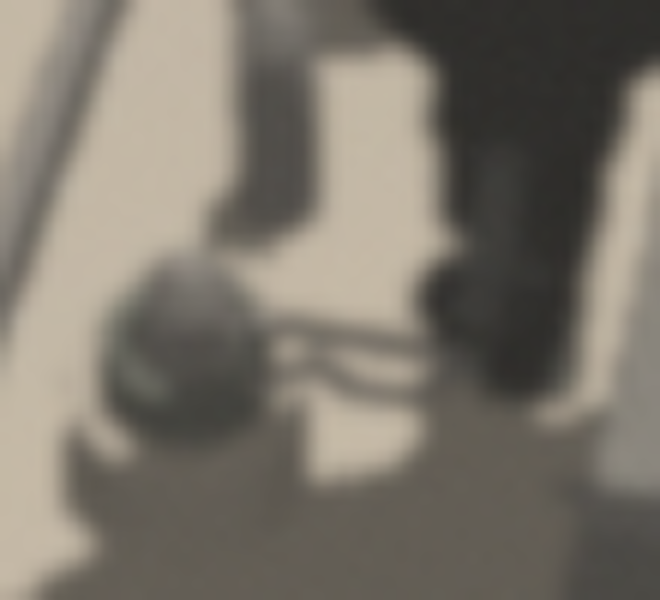

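{"fn": "step_arm", "kwargs": {
  "plan": [
    [0.015,0.025,0,0,0,0],
    [0,0,0,0,0,0],
    [0,0,0.05,0,0,0],
    [0,0,0.05,0,0,0],
    [0,0,0.05,0,0,0],
    [0,0,0.05,0,0,0],
    [0,0,0,0,0,0]
  ]
}}

```text
t: 41.4
eef_pos: [0.5191, 0.0553, 0.0684]
tool_rot: [0.706, -0.035, 0.706, 0.035]
contact_force: [-0.4, 0.2, -0.4]
gripper_width: 0.128
```

```bash
python3 -c "
from chk import *
chk('22',(.5889,.0617))"
```

```text
eef [0.51905734 0.05529469 0.06840775] remain X to home 0.04013319439952144 lateral err (eef-hole) -0.00030016364316205193 z-.0682 0.00020775116334552368 F [-0.4436089   0.23395497 -0.39003491] tq [0.01835414 0.04533559 0.01108069] w 0.1283867737754139
```

View pics/s22.png

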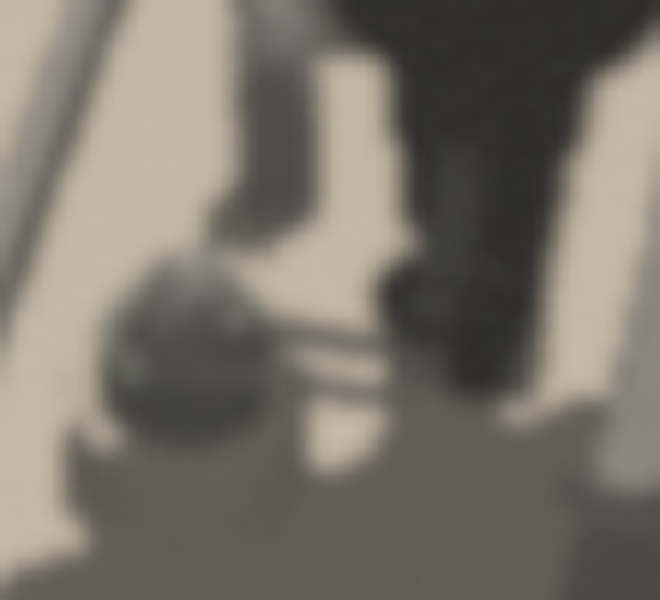

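{"fn": "step_arm", "kwargs": {
  "plan": [
    [0,0,0.06,0,0,0],
    [0,0,0.06,0,0,0],
    [0,0,0.06,0,0,0],
    [0,0,0.06,0,0,0],
    [0,0,0,0,0,0]
  ]
}}

```text
t: 42.08
eef_pos: [0.5286, 0.0562, 0.0684]
tool_rot: [0.706, -0.035, 0.706, 0.035]
contact_force: [0.5, 0.1, -0.6]
gripper_width: 0.121
```

```bash
python3 -c "
from chk import *
chk('23',(.5889,.0617))"
```

```text
eef [0.52863839 0.05623785 0.06839624] remain X to home 0.03050585684589572 lateral err (eef-hole) -0.00031829583590930636 z-.0682 0.00019624323088171525 F [ 0.4841226   0.0723357  -0.63997316] tq [-0.0112665   0.01639576 -0.07882414] w 0.12147402331973949
```

{"fn": "step_arm", "kwargs": {
  "plan": [
    [0,0,0.06,0,0,0],
    [0,0,0.06,0,0,0],
    [0,0,0.06,0,0,0],
    [0,0,0.06,0,0,0],
    [0,0,0,0,0,0]
  ]
}}

```text
t: 42.75
eef_pos: [0.5386, 0.0586, 0.0685]
tool_rot: [0.707, -0.035, 0.706, 0.036]
contact_force: [1.5, 4.8, -2.1]
gripper_width: 0.126
```

```bash
python3 -c "
from chk import *
chk('24',(.5889,.0617))"
```

```text
eef [0.5386134  0.05858325 0.06854388] remain X to home 0.02034651903374511 lateral err (eef-hole) 0.0010194705654584801 z-.0682 0.00034388035128986305 F [ 1.48980148  4.82092685 -2.10972199] tq [ 0.96808177 -0.28977441  0.14911265] w 0.12583207063769408
```

View pics/s24.png

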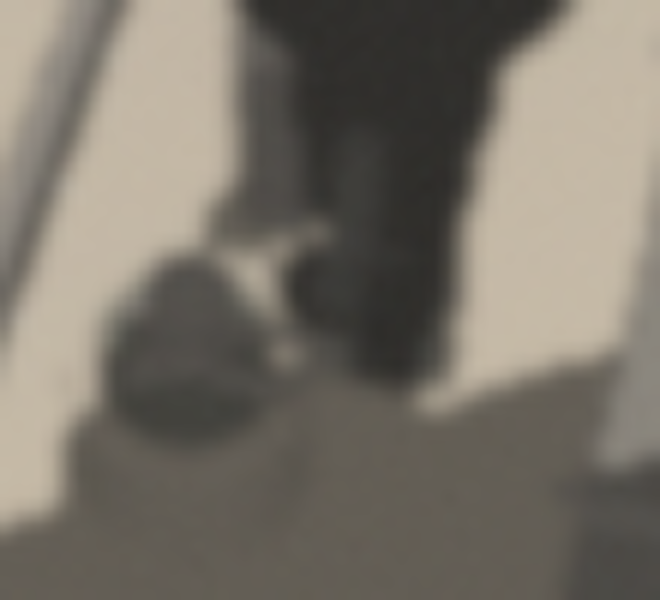

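{"fn": "step_arm", "kwargs": {
  "plan": [
    [0,0,0.06,0,0,0],
    [0,0,0.06,0,0,0],
    [0,0,0.06,0,0,0],
    [0,0,0.06,0,0,0],
    [0,0,0,0,0,0]
  ]
}}

```text
t: 43.42
eef_pos: [0.5481, 0.0594, 0.0687]
tool_rot: [0.707, -0.035, 0.706, 0.036]
contact_force: [0.2, 5.1, -0.6]
gripper_width: 0.121
```

```bash
python3 -c "
from chk import *
chk('25',(.5889,.0617))"
```

```text
eef [0.54807135 0.05942167 0.06868591] remain X to home 0.010852113742907857 lateral err (eef-hole) 0.000909412951709598 z-.0682 0.0004859123676462934 F [ 0.23205309  5.11448046 -0.62169185] tq [ 1.16138798 -0.05287443  0.24836301] w 0.1213317438754389
```

{"fn": "step_arm", "kwargs": {
  "plan": [
    [0,0,0.06,0,0,0],
    [0,0,0.06,0,0,0],
    [0,0,0.06,0,0,0],
    [0,0,0.06,0,0,0],
    [0,0,0.03,0,0,0],
    [0,0,0,0,0,0],
    [0,0,0,0,0,0]
  ]
}}

```text
t: 44.35
eef_pos: [0.5578, 0.0587, 0.0681]
tool_rot: [0.706, -0.035, 0.707, 0.035]
contact_force: [-3.2, 1.1, -1.5]
gripper_width: 0.127
```

```bash
python3 -c "
from chk import *
chk('26',(.5889,.0617))"
```

```text
eef [0.55780636 0.05869217 0.06811661] remain X to home 0.001238583889411709 lateral err (eef-hole) -0.0007883843206898536 z-.0682 -8.339366282127114e-05 F [-3.19743105  1.11837524 -1.54485563] tq [0.10324599 0.60184036 0.05434087] w 0.12669365132837154
```

View pics/s26.png

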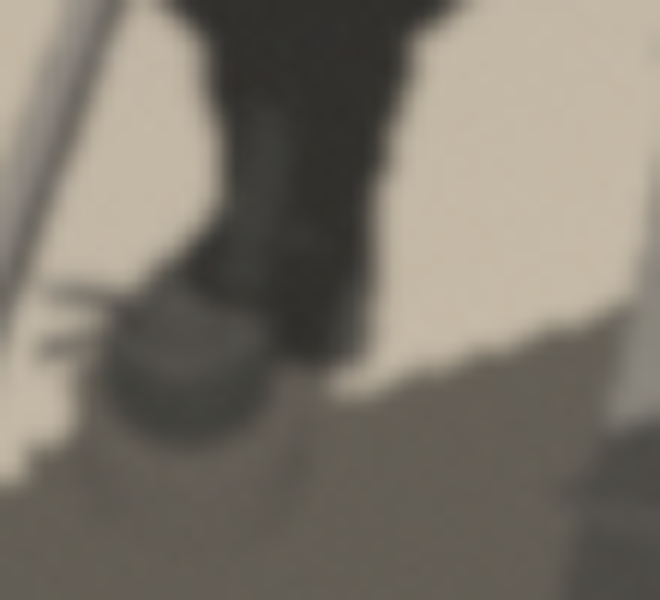

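{"fn": "step_arm", "kwargs": {
  "plan": [
    [0,0,0.03,0,0,0],
    [0,0,0,0,0,0]
  ]
}}

```text
t: 44.65
eef_pos: [0.5586, 0.0593, 0.0681]
tool_rot: [0.706, -0.035, 0.707, 0.035]
contact_force: [-4.6, -0.4, 0.3]
gripper_width: 0.121
```

{"fn": "step_arm", "kwargs": {
  "plan": [
    [0,0,0,0,0,0],
    [0,0,0,0,0,0],
    [0,0,0,0,0,0]
  ],
  "fingers": 0.3
}}

```text
t: 45.02
eef_pos: [0.5603, 0.0593, 0.0688]
tool_rot: [0.707, -0.035, 0.706, 0.035]
contact_force: [-0.4, 0.6, -0.6]
gripper_width: 0.352
```

{"fn": "step_arm", "kwargs": {
  "plan": [
    [-0.3,0,0,0,0,0],
    [-0.5,0,0,0,0,0],
    [-0.7,0,0,0,0,0],
    [-0.7,0,0,0,0,0],
    [-0.7,0,-0.4,0,0,0],
    [-0.7,0,-0.4,0,0,0],
    [0,0,-0.4,0,0,0]
  ]
}}

```text
t: 45.9
eef_pos: [0.5128, 0.0555, 0.2156]
tool_rot: [0.708, -0.035, 0.704, 0.035]
contact_force: [-0.3, -0.8, -0.5]
gripper_width: 0.348
```

Run:
```python
from h import *
o=bot.get_obs();print(o["eef_pos"],o["q"])
p,d=snap("side","27");crop(p,200,190,280,250,9,"s27")
C=cloud("side",d)
X=np.array([.995,.0998]);Y=np.array([-.0998,.995])
w=C[(C[...,2]>.116)&(C[...,2]<.135)&(np.hypot(C[...,0]-.559,C[...,1]-.0588)<.03)]
l=(w[:,:2]-[.5889,.0617])@np.c_[X,Y]; l=l[l[:,0]<-.01];print(len(l),l.mean(0),l.min(0),l.max(0))
C=cloud("top",snap("top","27")[1])
w=C[(C[...,2]>.116)&(C[...,2]<.135)&(np.hypot(C[...,0]-.559,C[...,1]-.0588)<.03)]
l=(w[:,:2]-[.5873,.0617])@np.c_[X,Y]; l=l[l[:,0]<-.01]
if len(l): print(len(l),l.mean(0),l.min(0),l.max(0))
```

```text
[0.51275899 0.05553556 0.21557916] [ 0.66735271  0.38082499 -1.10404051  1.85973841  0.37847846  1.12750966
  1.09721311]
43 [-0.0320314  0.0088934] [-0.04504057  0.00262143] [-0.01990493  0.0149942 ]
```

View pics/s27.png

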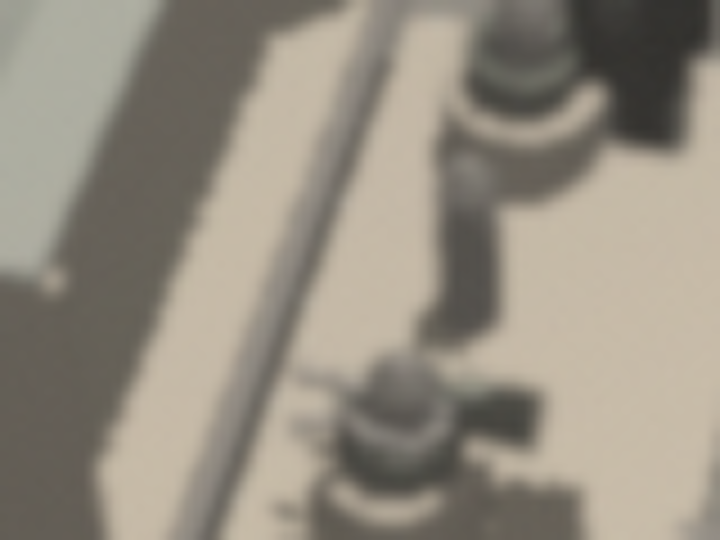

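View pics/top27.png

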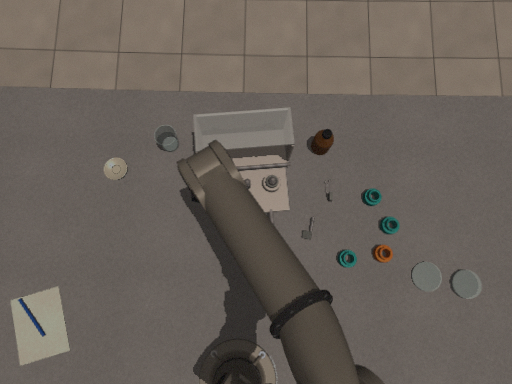

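Run:
```python
from h import *
for c in("top","side"):
    C=cloud(c,np.load(c+"27.npy"));w=C[(np.hypot(C[...,0]-.571,C[...,1]+.294)<.03)&(C[...,2]>.024)&(C[...,2]<.034)][:,:2]
    ev,v=np.linalg.eigh(np.cov(w.T));print(c,len(w),w.mean(0),np.degrees(np.arctan2(v[1,1],v[0,1])),np.sqrt(ev*12))
p=cv2.imread("pics/side27.png")[:,:,::-1];pt=cv2.imread("pics/top27.png")[:,:,::-1]
a=cv2.resize(p[150:200,255:305,::-1],(400,400),interpolation=cv2.INTER_CUBIC)
b=cv2.resize(pt[165:215,300:350,::-1],(400,400),interpolation=cv2.INTER_CUBIC)
cv2.imwrite("pics/c27.png",np.hstack([a,b]))
C=cloud("top",np.load("top27.npy"));w=C[(C[...,2]>.11)&(C[...,2]<.15)&(C[...,0]>.62)&(C[...,0]<.75)&(C[...,1]<-.19)&(C[...,1]>-.33)];print("bottle",w.mean(0),w.min(0),w.max(0))
move_to([.571,-.294,.06],91)
```

```text
top 27 [ 0.5712085  -0.29414718] 177.64444093727474 [0.0134205  0.02928609]
side 20 [ 0.5683865 -0.2936036] -172.8531715278923 [0.01507825 0.0197581 ]
bottle [ 0.74074286 -0.26267611  0.13007389] [ 0.73123048 -0.27931754  0.11026786] [ 0.74866815 -0.24752744  0.14426885]
turn units [0.0131 0.0001 0.0003]  shift before turn [ 3.8409 -8.8056  0.6403]  shift after turn [ 3.8235 -8.7307  1.3631] q [ 0.667   0.3823 -1.1023  1.8644  0.3796  1.1272  1.0964]
```

View pics/c27.png

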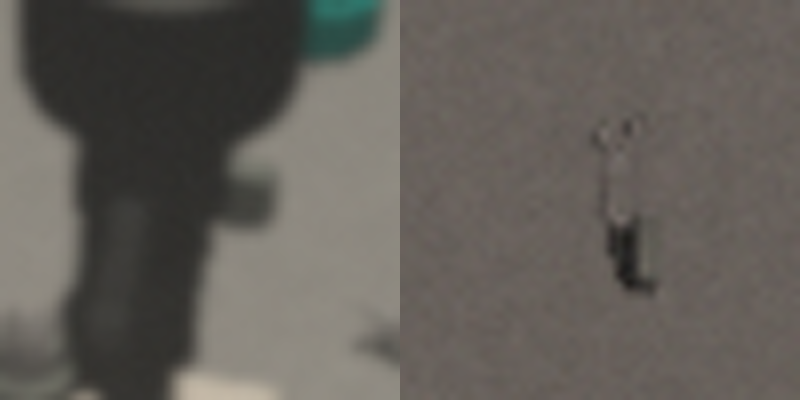

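{"fn": "step_arm", "kwargs": {
  "plan": [
    [0,-0.8,0.06,0,0,0],
    [0,-0.8,0.06,0,0,0],
    [0,-0.8,0.06,0,0,0],
    [0,-0.8,0.06,0,0,0],
    [0,-0.8,0.06,0,0,0],
    [0,-0.8,0.06,0,0,0],
    [0,-0.8,0.06,0,0,0],
    [0,-0.8,0.06,0,0,0]
  ],
  "fingers": 0
}}

```text
t: 47.0
eef_pos: [0.5561, -0.1996, 0.2115]
tool_rot: [0.706, -0.035, 0.707, 0.035]
contact_force: [-0.2, 0.7, -1.4]
gripper_width: 0.505
```

{"fn": "step_arm", "kwargs": {
  "plan": [
    [0.3,-0.8,0.06,0,0,0],
    [0.6,-0.8,0.06,0.008,0,0],
    [0.7,-0.8,0.04,0.008,0,0],
    [0.7,0,0,0,0,0],
    [0.7,0,0,0,0,0],
    [0.7,0,0,0,0,0],
    [0,0,0,0,0,0]
  ]
}}

```text
t: 47.88
eef_pos: [0.5682, -0.2931, 0.0609]
tool_rot: [0.705, 0.001, 0.709, 0.001]
contact_force: [-0.5, -0.4, 0.7]
gripper_width: 0.498
```

Run:
```python
from h import *
o=bot.get_obs();print(o["eef_pos"],o["q"])
p,d=snap("side","28");crop(p,240,110,340,210,6,"s28")
C=cloud("side",d)
w=C[(np.hypot(C[...,0]-.571,C[...,1]+.294)<.03)&(C[...,2]>.023)&(C[...,2]<.034)][:,:2]
if len(w)>5:
    ev,v=np.linalg.eigh(np.cov(w.T));print(len(w),w.mean(0),np.degrees(np.arctan2(v[1,1],v[0,1])),np.sqrt(ev*12))
move_to([.5713,-.2942,-.031],90)
```

```text
[ 0.5681641  -0.29312525  0.06088992] [ 0.96009119  0.72361824 -0.84424972  1.70510904  0.62293739  1.01003309
  1.46110372]
30 [ 0.57135318 -0.29313335] 177.0730882763229 [0.01581958 0.02770427]
turn units [-0.0002 -0.0004 -0.0002]  shift before turn [ 2.3459 -0.027   0.0486]  shift after turn [ 2.346  -0.0236  0.0425] q [ 0.9604  0.7218 -0.8458  1.7034  0.6224  1.0104  1.4613]
```

View pics/s28.png

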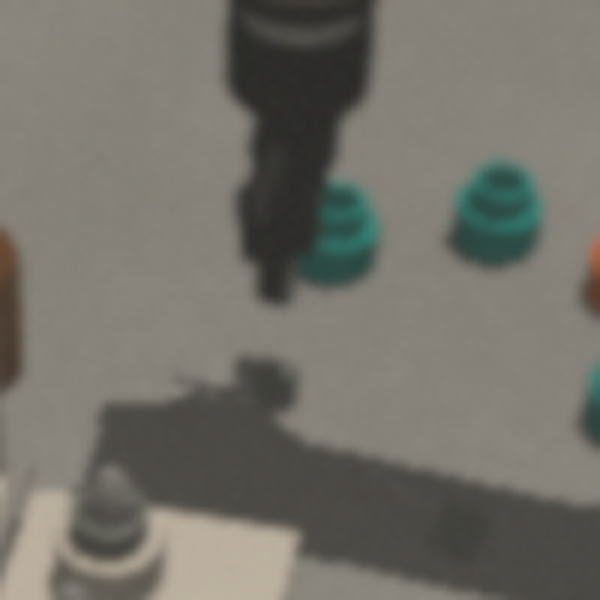

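{"fn": "step_arm", "kwargs": {
  "plan": [
    [0.4,-0.02,0.06,0,0,0],
    [0.5,0,0,0,0,0],
    [0.5,0,0,0,0,0],
    [0.4,0,0,0,0,0],
    [0.3,0,0,0,0,0],
    [0.2,0,0,0,0,0],
    [0,0,0,0,0,0]
  ]
}}

```text
t: 48.8
eef_pos: [0.5727, -0.2941, -0.028]
tool_rot: [0.707, 0.001, 0.707, -0.0]
contact_force: [-0.2, 0.4, -0.4]
gripper_width: 0.5
```

{"fn": "step_arm", "kwargs": {
  "plan": [
    [0,0,0,0,0,0],
    [0,0,0,0,0,0],
    [0,0,0,0,0,0],
    [0,0,0,0,0,0],
    [0,0,0,0,0,0]
  ],
  "fingers": 1,
  "force": 60
}}

```text
t: 49.42
eef_pos: [0.5734, -0.2944, -0.0269]
tool_rot: [0.707, 0.0, 0.707, -0.001]
contact_force: [-0.2, 0.7, 5.8]
gripper_width: 0.122
```

{"fn": "step_arm", "kwargs": {
  "plan": [
    [-0.2,0,0,0,0,0],
    [-0.5,0,0,0,0,0],
    [-0.7,0,0,0,0,0],
    [-0.8,0,0,0,0,0],
    [-0.8,0,0,-0.008,0,0],
    [-0.5,0,0,-0.008,0,0],
    [0,0,0,0,0,0]
  ]
}}

```text
t: 50.3
eef_pos: [0.5742, -0.2944, 0.115]
tool_rot: [0.707, -0.036, 0.705, 0.034]
contact_force: [-0.4, -0.6, -1.8]
gripper_width: 0.122
```

Run:
```python
from h import *
o=bot.get_obs();print(o["eef_pos"],o["gripper_width"])
p,d=snap("side","29");crop(p,240,110,340,210,6,"s29")
X=np.array([.995,.0998])
t=np.array([.6051,-.0975])+.0009*np.array([-.1,.995])-.095*X;print(t)
move_to([*t,.1],95.73)
```

```text
[ 0.57420531 -0.29442823  0.11503683] 0.12178098505711739
[ 0.510485  -0.1060855]
turn units [-0.0003  0.0002  0.0002]  shift before turn [ 0.329   4.8388 -1.0986]  shift after turn [ 0.3352  4.8405 -1.0892] q [ 0.9937  0.6785 -0.9035  1.6631  0.5892  1.0932  1.5861]
```

View pics/s29.png

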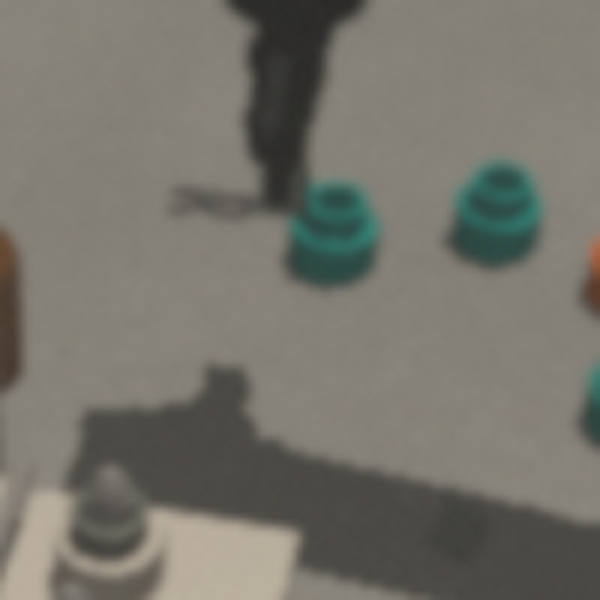

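{"fn": "step_arm", "kwargs": {
  "plan": [
    [0,0.5,-0.25,0,0,0],
    [0,0.7,-0.25,0,0,0],
    [0,0.8,-0.25,0,0,0],
    [0,0.8,-0.2,0,0,0],
    [0,0.8,-0.14,0,0,0],
    [0,0.7,0,0,0,0],
    [0.3,0.5,0,0,0,0],
    [0.4,0.04,0,0,0,0]
  ]
}}

```text
t: 51.35
eef_pos: [0.5099, -0.1046, 0.0836]
tool_rot: [0.706, -0.036, 0.706, 0.036]
contact_force: [-0.5, -0.2, -1.1]
gripper_width: 0.125
```

{"fn": "step_arm", "kwargs": {
  "plan": [
    [0.3,0,0,0,0,0],
    [0.1,0,0,0,0,0],
    [0,0,0,0,0,0],
    [0,0,0,0,0,0]
  ]
}}

```text
t: 51.85
eef_pos: [0.5107, -0.1062, 0.0687]
tool_rot: [0.706, -0.035, 0.706, 0.035]
contact_force: [0.0, 0.3, -0.7]
gripper_width: 0.123
```

Run:
```python
from chk import *
p,d=snap("side","30");p2,dt=snap("top","30")
for nm,C in(("side",cloud("side",d)),("top",cloud("top",dt))):
    for g in((.6038,-.0977),):
        w=C[(np.hypot(C[...,0]-g[0],C[...,1]-g[1])<.016)&(C[...,2]>.098)&(C[...,2]<.111)]
        print(nm,len(w),circfit(w,.0105,g) if len(w)>4 else None)
chk("31",(.6045,-.0977))
move_to([.5105,-.1061,.0701],95.73)
```

```text
side 24 (array([ 0.60438006, -0.09731147]), np.float64(0.0013016454539233225))
top 0 None
eef [ 0.51068412 -0.10612039  0.06881879] remain X to home 0.06418781909353521 lateral err (eef-hole) 8.83257962385332e-05 z-.0682 0.0006187925193380378 F [ 0.1012677  -0.38237271 -0.40020317] tq [-0.00529061  0.00786218  0.01137546] w 0.1268029215211228
turn units [-0.0002  0.0001  0.    ]  shift before turn [-0.0335 -0.0005 -0.0026]  shift after turn [-0.0335 -0.0005 -0.0027] q [ 0.8189  0.5695 -0.9405  1.9849  0.596   0.8889  1.2281]
```

View pics/s31.png

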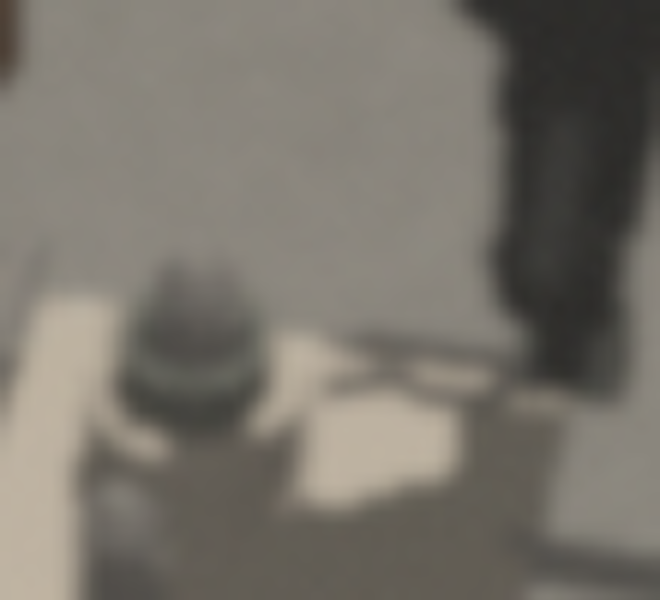

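{"fn": "step_arm", "kwargs": {
  "plan": [
    [-0.03,0,0.1,0,0,0],
    [0,0,0.2,0,0,0],
    [0,0,0.15,0,0,0],
    [0,0,0.05,0,0,0],
    [0,0,0.05,0,0,0],
    [0,0,0,0,0,0],
    [0,0,0,0,0,0]
  ]
}}

```text
t: 52.88
eef_pos: [0.5321, -0.1038, 0.0696]
tool_rot: [0.706, -0.035, 0.706, 0.035]
contact_force: [-0.0, 0.6, -0.6]
gripper_width: 0.119
```

```bash
python3 -c "
from chk import *
chk('32',(.6045,-.0975))"
```

```text
eef [ 0.53205386 -0.10376107  0.06956915] remain X to home 0.042709266469664 lateral err (eef-hole) 0.00010329520111071934 z-.0682 0.0013691467144314878 F [-0.01178145  0.61263224 -0.64862643] tq [-0.0412319   0.01167981 -0.01009152] w 0.1188022915316941
```

View pics/s32.png

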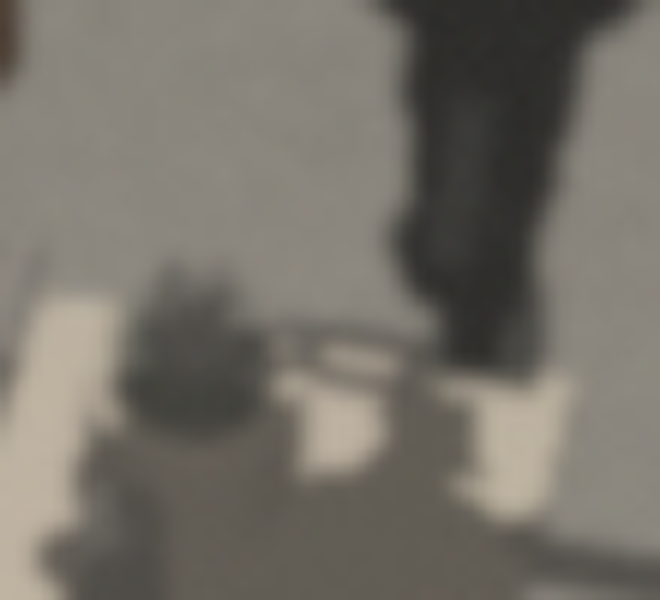

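Well aligned with no force; continuing in slow steps.

{"fn": "step_arm", "kwargs": {
  "plan": [
    [0,0,0.06,0,0,0],
    [0,0,0.06,0,0,0],
    [0,0,0.06,0,0,0],
    [0,0,0.06,0,0,0],
    [0,0,0,0,0,0]
  ]
}}

```text
t: 53.55
eef_pos: [0.542, -0.1027, 0.0696]
tool_rot: [0.706, -0.035, 0.706, 0.035]
contact_force: [0.2, -0.7, 0.4]
gripper_width: 0.127
```

```bash
python3 -c "
from chk import *
chk('33',(.6045,-.0975),view=False)"
```

```text
eef [ 0.54199472 -0.10265736  0.0696135 ] remain X to home 0.03270788498785836 lateral err (eef-hole) 0.00020898581911997632 z-.0682 0.0014134970962907806 F [ 0.20074629 -0.6677467   0.39153933] tq [0.00416253 0.04122746 0.00965286] w 0.12672632306270848
```

{"fn": "step_arm", "kwargs": {
  "plan": [
    [0,0,0.06,0,0,0],
    [0,0,0.06,0,0,0],
    [0,0,0.06,0,0,0],
    [0,0,0.06,0,0,0],
    [0,0,0,0,0,0]
  ]
}}

```text
t: 54.18
eef_pos: [0.5514, -0.1014, 0.0696]
tool_rot: [0.706, -0.035, 0.706, 0.035]
contact_force: [-0.3, 0.2, -1.1]
gripper_width: 0.122
```

{"fn": "step_arm", "kwargs": {
  "plan": [
    [0,0,0.06,0,0,0],
    [0,0,0.06,0,0,0],
    [0,0,0.06,0,0,0],
    [0,0,0.06,0,0,0],
    [0,0,0,0,0,0]
  ]
}}

```text
t: 54.8
eef_pos: [0.5618, -0.0999, 0.0698]
tool_rot: [0.707, -0.035, 0.706, 0.036]
contact_force: [1.6, 3.2, -1.6]
gripper_width: 0.129
```

```bash
python3 -c "
from chk import *
chk('34',(.6045,-.0975))"
```

```text
eef [ 0.56178687 -0.09987231  0.06977854] remain X to home 0.012736564421806817 lateral err (eef-hole) 0.00100405466690392 z-.0682 0.0015785403831506811 F [ 1.64125689  3.19319013 -1.59145938] tq [ 0.89159025 -0.27993325  0.17838893] w 0.12877459850704864
```

View pics/s34.png

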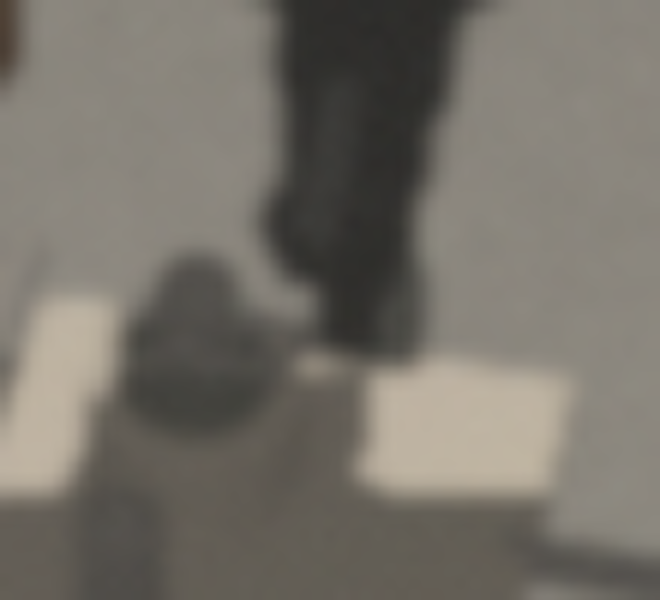

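{"fn": "step_arm", "kwargs": {
  "plan": [
    [0,0,0.06,0,0,0],
    [0,0,0.06,0,0,0],
    [0,0,0.06,0,0,0],
    [0,0,0.06,0,0,0],
    [0,0,0,0,0,0]
  ]
}}

```text
t: 55.48
eef_pos: [0.5707, -0.0991, 0.0696]
tool_rot: [0.706, -0.035, 0.706, 0.036]
contact_force: [0.3, 5.1, -1.4]
gripper_width: 0.123
```

{"fn": "step_arm", "kwargs": {
  "plan": [
    [0,0,0.05,0,0,0],
    [0,0,0.05,0,0,0],
    [0,0,0,0,0,0]
  ]
}}

```text
t: 55.85
eef_pos: [0.5755, -0.1005, 0.0699]
tool_rot: [0.707, -0.035, 0.706, 0.034]
contact_force: [2.5, 1.7, -0.9]
gripper_width: 0.126
```

```bash
python3 -c "
from chk import *
chk('35',(.6045,-.0975))"
```

```text
eef [ 0.57545366 -0.10051291  0.06986416] remain X to home -0.0007979783015081288 lateral err (eef-hole) -0.0009978505292072082 z-.0682 0.0016641609912820404 F [ 2.48991868  1.71290978 -0.88622356] tq [ 0.2490067  -0.43758086  0.03393386] w 0.12562417385531308
```

View pics/s35.png

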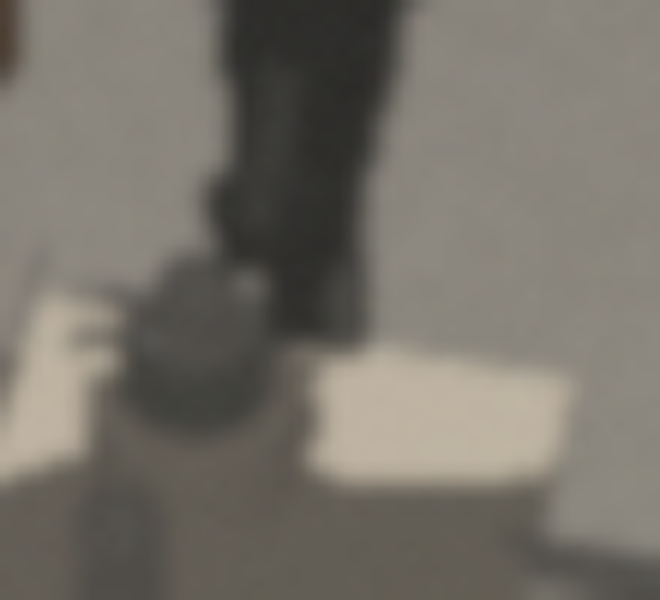

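{"fn": "step_arm", "kwargs": {
  "plan": [
    [0,0,0.05,0,0,0],
    [0,0,0.04,0,0,0],
    [0,0,0,0,0,0]
  ]
}}

```text
t: 56.28
eef_pos: [0.5775, -0.0995, 0.0693]
tool_rot: [0.706, -0.035, 0.707, 0.035]
contact_force: [-1.3, -0.4, -0.5]
gripper_width: 0.123
```

```bash
python3 -c "
from chk import *
chk('36',(.6045,-.0975))"
```

```text
eef [ 0.57746864 -0.099519    0.069328  ] remain X to home -0.0029021238566694814 lateral err (eef-hole) -0.00021007741309138266 z-.0682 0.0011280014755788575 F [-1.301611   -0.39085628 -0.45732032] tq [-0.05915577  0.27123407 -0.04918888] w 0.1232319175839136
```

View pics/s36.png

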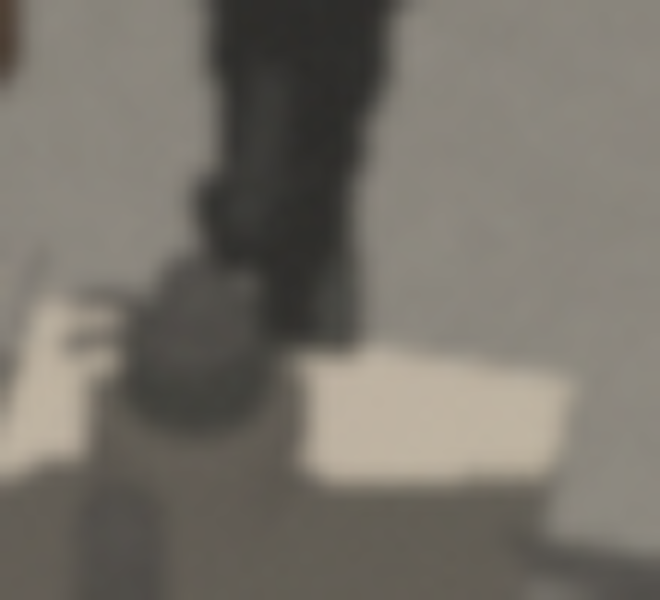

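{"fn": "step_arm", "kwargs": {
  "plan": [
    [0,0,0.04,0,0,0],
    [0,0,0,0,0,0]
  ]
}}

```text
t: 56.58
eef_pos: [0.5785, -0.099, 0.0692]
tool_rot: [0.705, -0.035, 0.707, 0.035]
contact_force: [-4.6, 0.5, -0.7]
gripper_width: 0.12
```

{"fn": "step_arm", "kwargs": {
  "plan": [
    [0,0,0,0,0,0],
    [0,0,0,0,0,0],
    [0,0,0,0,0,0]
  ],
  "fingers": 0.3
}}

```text
t: 56.95
eef_pos: [0.5803, -0.099, 0.07]
tool_rot: [0.707, -0.035, 0.706, 0.035]
contact_force: [-1.2, -0.1, 0.3]
gripper_width: 0.348
```

{"fn": "step_arm", "kwargs": {
  "plan": [
    [-0.3,0,0,0,0,0],
    [-0.5,0,0,0,0,0],
    [-0.7,0,0,0,0,0],
    [-0.7,0,0,0,0,0],
    [-0.7,0,-0.5,0,0,0],
    [-0.7,0,-0.5,0,0,0],
    [0,-0.8,-0.5,0,0,0],
    [0,-0.8,-0.3,0,0,0]
  ]
}}

```text
t: 57.95
eef_pos: [0.5141, -0.1704, 0.2158]
tool_rot: [0.707, -0.036, 0.706, 0.035]
contact_force: [-0.4, -0.6, 0.0]
gripper_width: 0.351
```

{"fn": "step_arm", "kwargs": {
  "plan": [
    [0,-0.8,0,0,0,0],
    [0,-0.8,0,0,0,0],
    [0,-0.8,0,0,0,0],
    [0,0,0,0,0,0]
  ]
}}

```text
t: 58.45
eef_pos: [0.5238, -0.2684, 0.2146]
tool_rot: [0.707, -0.034, 0.706, 0.033]
contact_force: [-0.2, -0.0, -0.3]
gripper_width: 0.351
```

Run:
```python
from h import *
o=bot.get_obs();print(o["eef_pos"],o["t"])
p,d=snap("side","37");pt,dt=snap("top","37")
crop(p,200,155,285,250,6,"s37");crop(pt,190,140,310,230,6,"t37")
X=np.array([.995,.0998]);Y=np.array([-.0998,.995])
for nm,D in(("side",d),("top",dt)):
  C=cloud(nm,D)
  for h in((.5885,.0617),(.6042,-.0975)):
    h=np.array(h)
    L=(C[...,:2]-h)@np.c_[X,Y]
    m=(C[...,2]>.117)&(C[...,2]<.135)&(L[...,0]<-.012)&(L[...,0]>-.055)&(abs(L[...,1])<.025)
    b=L[m];m2=(np.hypot(L[...,0],L[...,1])<.015)&(C[...,2]>.113)&(C[...,2]<.124);s=L[m2]
    if len(b): print(nm,h,len(b),"block mean",b.mean(0),b.min(0),b.max(0),"z",np.median(C[m][:,2]),"spindle tip",len(s),s.mean(0) if len(s) else 0)
```

```text
[ 0.52376182 -0.26839091  0.21463374] 58.45
side [0.5885 0.0617] 39 block mean [-0.0312901   0.00933031] [-0.0433306   0.00231513] [-0.01948194  0.01459985] z 0.12057624433675806 spindle tip 31 [-0.00124361  0.00312756]
side [ 0.6042 -0.0975] 33 block mean [-0.0313414   0.00992823] [-0.04402174  0.00430786] [-0.01964092  0.01586243] z 0.12079426152845918 spindle tip 22 [-0.00022731  0.00269653]
top [0.5885 0.0617] 28 block mean [-0.03094537  0.0075499 ] [-0.04378698  0.00069265] [-0.02092237  0.01319898] z 0.11998800357073292 spindle tip 18 [-0.00219698 -0.00026407]
top [ 0.6042 -0.0975] 27 block mean [-0.03155462  0.00944442] [-0.04587162  0.0034272 ] [-0.02046473  0.01497431] z 0.12008335828694561 spindle tip 19 [-0.00200024  0.00044321]
```

View pics/s37.png

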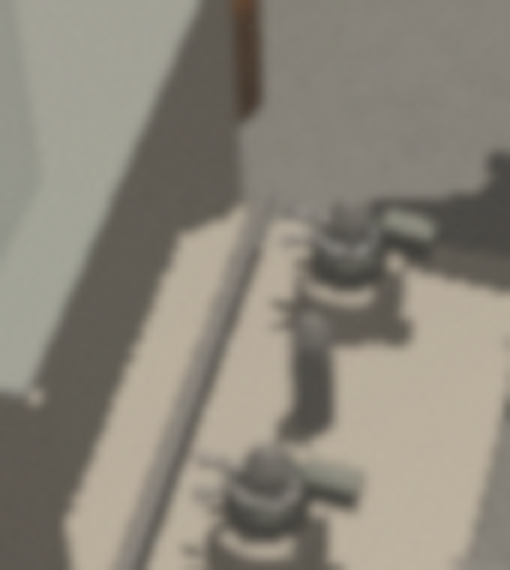

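View pics/t37.png

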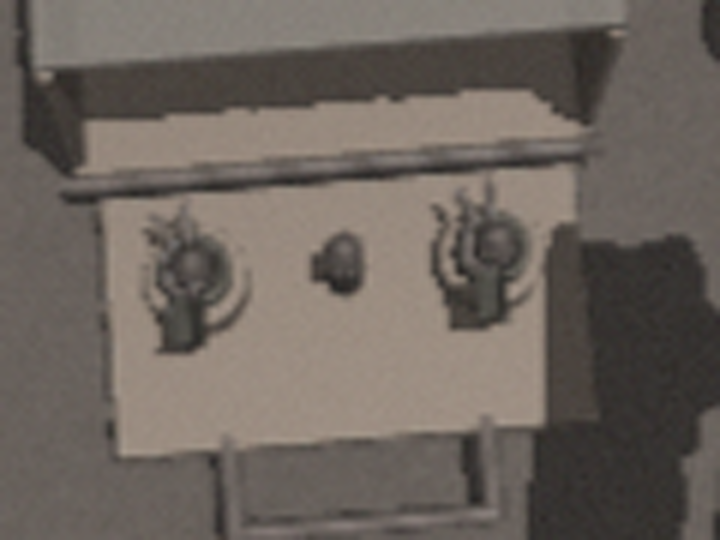

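Run:
```python
from h import *
for nm in("side","top"):
  C=cloud(nm,np.load(nm+"37.npy"));X=np.array([.995,.0998]);Y=np.array([-.0998,.995]);h=np.array([.6607,-.0116])
  L=(C[...,:2]-h)@np.c_[X,Y]
  m=(C[...,2]>.025)&(C[...,2]<.06)&(L[...,0]<-.185)&(L[...,0]>-.22)&(abs(L[...,1])<.055)
  b=L[m];print(nm,len(b),b.mean(0),np.percentile(b[:,0],[2,50,98]),np.median(C[m][:,2]),C[m].mean(0))
move_to([.462,-.0316,.12],5.73)
```

```text
side 122 [-0.20007724  0.00226497] [-0.20562777 -0.20020058 -0.19431295] 0.045995186696022705 [ 0.46139412 -0.02931433  0.04576412]
top 127 [-2.01627708e-01 -8.04005054e-05] [-0.2070393  -0.20165745 -0.19580647] 0.044075606039194026 [ 0.46008545 -0.03180275  0.04410774]
turn units [ 0.2499  0.0001 -0.0001]  shift before turn [ 2.3665  5.9539 -0.9685]  shift after turn [ 2.3678 -0.9625 -5.9543] q [ 1.1039  0.4949 -1.0067  1.7017  0.446   1.1943  1.6532]
```

{"fn": "step_arm", "kwargs": {
  "plan": [
    [0,0,0,0.0278,0,0],
    [0,0,0,0.0278,0,0],
    [0,0,0,0.0278,0,0],
    [0,0,0,0.0278,0,0],
    [0,0,0,0.0278,0,0],
    [0,0,0,0.0278,0,0],
    [0,0,0,0.0278,0,0],
    [0,0,0,0.0278,0,0]
  ],
  "fingers": 0.3
}}

```text
t: 59.55
eef_pos: [0.5242, -0.2633, 0.2145]
tool_rot: [0.563, 0.428, 0.562, -0.428]
contact_force: [-0.5, -0.1, -1.4]
gripper_width: 0.346
```

{"fn": "step_arm", "kwargs": {
  "plan": [
    [0,0,0,0.0276,0,0],
    [0,-0.12,-0.8,0,0,0],
    [0,-0.12,-0.8,0,0,0],
    [0,-0.12,-0.8,0,0,0],
    [0,-0.12,-0.8,0,0,0],
    [0,-0.12,-0.8,0,0,0],
    [0,-0.12,-0.8,0,0,0],
    [0,-0.12,-0.8,0,0,0]
  ]
}}

```text
t: 60.55
eef_pos: [0.4674, -0.043, 0.2143]
tool_rot: [0.525, 0.474, 0.525, -0.474]
contact_force: [-0.8, -0.0, 0.4]
gripper_width: 0.351
```

{"fn": "step_arm", "kwargs": {
  "plan": [
    [0.6,-0.12,-0.35,0,0,0],
    [0.6,0,0,0,0,0],
    [0.6,0,0,0,0,0],
    [0.6,0,0,0,0,0],
    [0,0,0,0,0,0],
    [0,0,0,0,0,0]
  ]
}}

```text
t: 61.3
eef_pos: [0.4625, -0.0315, 0.1188]
tool_rot: [0.525, 0.475, 0.524, -0.474]
contact_force: [-0.3, 0.4, 0.4]
gripper_width: 0.349
```

Run:
```python
from h import *
o=bot.get_obs();print(o["eef_pos"],o["gripper_width"])
move_to([.4613,-.0313,-.013],5.73)
p,d=snap("side","38");crop(p,200,170,320,270,6,"s38")
```

```text
[ 0.46249252 -0.03145079  0.11875211] 0.3489502230678401
turn units [ 0.0001  0.     -0.0002]  shift before turn [ 3.2938 -0.0341 -0.0073]  shift after turn [ 3.2938 -0.0293 -0.0067] q [ 0.6     0.321  -0.7737  2.0814  0.2988  0.8477 -0.2475]
```

View pics/s38.png

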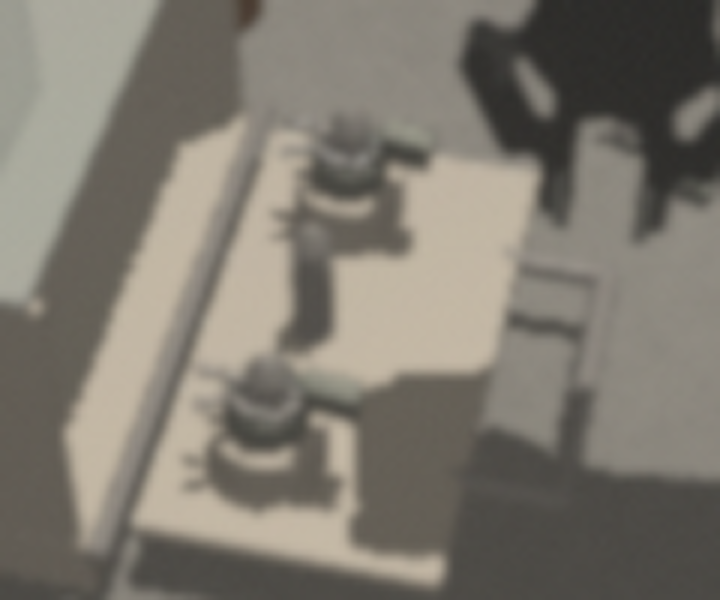

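{"fn": "step_arm", "kwargs": {
  "plan": [
    [0.5,-0.03,0,0,0,0],
    [0.6,0,0,0,0,0],
    [0.6,0,0,0,0,0],
    [0.6,0,0,0,0,0],
    [0.5,0,0,0,0,0],
    [0.35,0,0,0,0,0],
    [0.15,0,0,0,0,0],
    [0,0,0,0,0,0]
  ]
}}

```text
t: 62.35
eef_pos: [0.4611, -0.0324, -0.0141]
tool_rot: [0.524, 0.475, 0.524, -0.475]
contact_force: [-0.4, 0.1, -0.6]
gripper_width: 0.348
```

{"fn": "step_arm", "kwargs": {
  "plan": [
    [0,0,0,0,0,0],
    [0,0,0,0,0,0],
    [0,0,0,0,0,0],
    [0,0,0,0,0,0]
  ],
  "fingers": 1,
  "force": 35
}}

```text
t: 62.85
eef_pos: [0.462, -0.0324, -0.0137]
tool_rot: [0.525, 0.475, 0.524, -0.474]
contact_force: [2.7, -0.8, 6.3]
gripper_width: 0.124
```

Run:
```python
from h import *
o=bot.get_obs();print(o["eef_pos"],o["gripper_width"],o["contact_force"])
f=lambda t:np.array([-(.2*np.cos(t)-.005*np.sin(t)),-.2*np.sin(t)-.005*np.cos(t)])/.04 # tool x (down), tool y (X)
ts=np.linspace(1.57,0,33)
print([list(np.round(f(b)-f(a),2)) for a,b in zip(ts[:-1],ts[1:])])
```

```text
[ 0.46202121 -0.03235625 -0.01373446] 0.12429277782508552 [ 2.67349916 -0.78595839  6.27197383]
[[np.float64(-0.25), np.float64(0.0)], [np.float64(-0.25), np.float64(0.01)], [np.float64(-0.24), np.float64(0.02)], [np.float64(-0.24), np.float64(0.04)], [np.float64(-0.24), np.float64(0.05)], [np.float64(-0.24), np.float64(0.06)], [np.float64(-0.23), np.float64(0.07)], [np.float64(-0.23), np.float64(0.08)], [np.float64(-0.23), np.float64(0.09)], [np.float64(-0.22), np.float64(0.1)], [np.float64(-0.22), np.float64(0.12)], [np.float64(-0.21), np.float64(0.13)], [np.float64(-0.2), np.float64(0.14)], [np.float64(-0.2), np.float64(0.15)], [np.float64(-0.19), np.float64(0.16)], [np.float64(-0.18), np.float64(0.16)], [np.float64(-0.17), np.float64(0.17)], [np.float64(-0.16), np.float64(0.18)], [np.float64(-0.16), np.float64(0.19)], [np.float64(-0.15), np.float64(0.2)], [np.float64(-0.14), np.float64(0.2)], [np.float64(-0.13), np.float64(0.21)], [np.float64(-0.12), np.float64(0.22)], [np.float64(-0.1), np.float64(0.22)], [np.float64(-0.09), np.float64(0.23)], [np.float64(-0.08), np.float64(0.23)], [np.float64(-0.07), np.float64(0.23)], [np.float64(-0.06), np.float64(0.24)], [np.float64(-0.05), np.float64(0.24)], [np.float64(-0.04), np.float64(0.24)], [np.float64(-0.02), np.float64(0.24)], [np.float64(-0.01), np.float64(0.25)]]
```

{"fn": "step_arm", "kwargs": {
  "plan": [
    [-0.25,0,0,0,0,0],
    [-0.25,0.01,0,0,0,0],
    [-0.24,0.02,0,0,0,0],
    [-0.24,0.04,0,0,0,0],
    [-0.24,0.05,0,0,0,0],
    [-0.24,0.06,0,0,0,0],
    [-0.23,0.07,0,0,0,0],
    [-0.23,0.08,0,0,0,0]
  ]
}}

```text
t: 63.85
eef_pos: [0.4739, -0.0311, 0.0621]
tool_rot: [0.524, 0.475, 0.524, -0.474]
contact_force: [5.9, 0.3, -9.4]
gripper_width: 0.123
```

{"fn": "step_arm", "kwargs": {
  "plan": [
    [-0.23,0.09,0,0,0,0],
    [-0.22,0.1,0,0,0,0],
    [-0.22,0.12,0,0,0,0],
    [-0.21,0.13,0,0,0,0],
    [-0.2,0.14,0,0,0,0],
    [-0.2,0.15,0,0,0,0],
    [-0.19,0.16,0,0,0,0],
    [-0.18,0.16,0,0,0,0]
  ]
}}

```text
t: 64.85
eef_pos: [0.5114, -0.0274, 0.128]
tool_rot: [0.522, 0.472, 0.526, -0.477]
contact_force: [-11.2, -0.1, 2.0]
gripper_width: 0.131
```

Run:
```python
from h import *
o=bot.get_obs();print(o["eef_pos"],o["gripper_width"],o["contact_force"])
p,d=snap("side","39");crop(p,170,120,300,250,4,"s39")
X=np.array([.995,.0998]);r=np.array([(o["eef_pos"][:2]-[.6607,-.0116])@X,o["eef_pos"][2]+.0545-.045]);print(r,np.hypot(*r))
```

```text
[ 0.51142485 -0.02736991  0.12797591] 0.13075938545492483 [-11.17809781  -0.09137276   1.95229492]
[-0.15010261  0.13747591] 0.2035446353054996
```

View pics/s39.png

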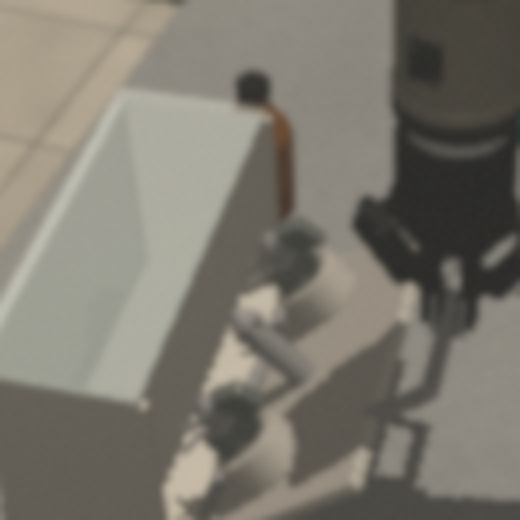

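{"fn": "step_arm", "kwargs": {
  "plan": [
    [-0.17,0.17,0,0,0,0],
    [-0.16,0.18,0,0,0,0],
    [-0.16,0.19,0,0,0,0],
    [-0.15,0.2,0,0,0,0],
    [-0.14,0.2,0,0,0,0],
    [-0.13,0.21,0,0,0,0],
    [-0.12,0.22,0,0,0,0],
    [-0.1,0.22,0,0,0,0]
  ]
}}

```text
t: 65.9
eef_pos: [0.5777, -0.0207, 0.1767]
tool_rot: [0.524, 0.473, 0.524, -0.476]
contact_force: [-12.9, -1.7, 20.8]
gripper_width: 0.122
```

{"fn": "step_arm", "kwargs": {
  "plan": [
    [-0.09,0.2,0,0,0,0],
    [-0.08,0.2,0,0,0,0],
    [-0.07,0.2,0,0,0,0],
    [-0.06,0.2,0,0,0,0],
    [-0.05,0.2,0,0,0,0],
    [-0.03,0.2,0,0,0,0],
    [-0.02,0.2,0,0,0,0],
    [0,0,0,0,0,0]
  ]
}}

```text
t: 66.9
eef_pos: [0.6368, -0.0146, 0.1918]
tool_rot: [0.525, 0.476, 0.523, -0.474]
contact_force: [-0.1, 0.5, 5.7]
gripper_width: 0.119
```

Run:
```python
from h import *
o=bot.get_obs();print(o["eef_pos"],o["gripper_width"],o["contact_force"])
p,d=snap("side","40");crop(p,150,90,300,240,4,"s40")
X=np.array([.995,.0998]);r=np.array([(o["eef_pos"][:2]-[.6607,-.0116])@X,o["eef_pos"][2]+.0545-.045]);print(r,np.hypot(*r))
```

```text
[ 0.63680034 -0.01455667  0.19182179] 0.11884254821946443 [-0.06260365  0.45168545  5.69018744]
[-0.02407523  0.20132179] 0.2027562054340511
```

View pics/s40.png

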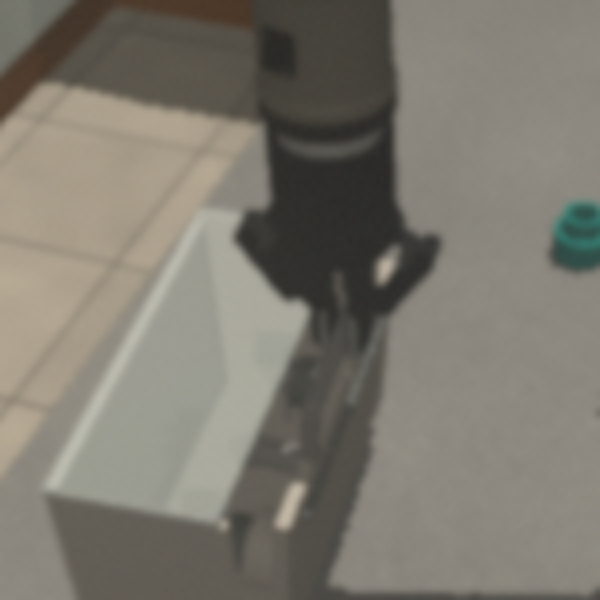

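{"fn": "step_arm", "kwargs": {
  "plan": [
    [-0.005,0.12,0,0,0,0],
    [-0.005,0.12,0,0,0,0],
    [0,0.1,0,0,0,0],
    [0,0.08,0,0,0,0],
    [0,0.05,0,0,0,0],
    [0,0,0,0,0,0],
    [0,0,0,0,0,0]
  ]
}}

```text
t: 67.82
eef_pos: [0.6554, -0.0127, 0.1927]
tool_rot: [0.525, 0.476, 0.523, -0.473]
contact_force: [-1.3, -0.4, 7.5]
gripper_width: 0.124
```

Run:
```python
from h import *
o=bot.get_obs();print(o["eef_pos"],o["gripper_width"],o["contact_force"])
X=np.array([.995,.0998]);r=np.array([(o["eef_pos"][:2]-[.6607,-.0116])@X,o["eef_pos"][2]+.0545-.045]);print(r,np.hypot(*r))
```

```text
[ 0.65539671 -0.01265459  0.19272041] 0.12399730687740197 [-1.27196407 -0.35976261  7.47769347]
[-0.00538202  0.20222041] 0.2022920166773392
```

{"fn": "step_arm", "kwargs": {
  "plan": [
    [0.02,0.06,0,0,0,0],
    [0.02,0.04,0,0,0,0],
    [0,0,0,0,0,0],
    [0,0,0,0,0,0]
  ]
}}

```text
t: 68.32
eef_pos: [0.656, -0.0127, 0.1926]
tool_rot: [0.524, 0.474, 0.524, -0.476]
contact_force: [-17.4, -1.8, 24.8]
gripper_width: 0.125
```

{"fn": "step_arm", "kwargs": {
  "plan": [
    [-0.04,-0.04,0,0,0,0],
    [0,0,0,0,0,0]
  ]
}}

```text
t: 68.58
eef_pos: [0.656, -0.0127, 0.1927]
tool_rot: [0.525, 0.475, 0.524, -0.474]
contact_force: [-7.8, 0.2, 11.7]
gripper_width: 0.125
```

{"fn": "step_arm", "kwargs": {
  "plan": [
    [0,0,0,0,0,0],
    [0,0,0,0,0,0],
    [0,0,0,0,0,0]
  ],
  "fingers": 0.2
}}

```text
t: 68.95
eef_pos: [0.656, -0.0131, 0.1899]
tool_rot: [0.524, 0.475, 0.524, -0.475]
contact_force: [-0.4, -0.6, 0.1]
gripper_width: 0.402
```

{"fn": "step_arm", "kwargs": {
  "plan": [
    [-0.2,0,0,0,0,0],
    [-0.4,0,0,0,0,0],
    [-0.6,0,0,0,0,0],
    [-0.8,0,0,0,0,0],
    [-0.6,-0.6,0,0,0,0],
    [-0.2,-0.8,0,0,0,0],
    [0,-0.8,0.7,0,0,0],
    [0,-0.8,0.7,0,0,0]
  ]
}}

```text
t: 69.95
eef_pos: [0.5415, -0.0809, 0.3035]
tool_rot: [0.525, 0.475, 0.524, -0.474]
contact_force: [0.7, -0.6, 0.9]
gripper_width: 0.399
```

{"fn": "step_arm", "kwargs": {
  "plan": [
    [0,-0.5,0.8,0,0,0],
    [0,-0.5,0.8,0,0,0],
    [0,0,0.8,0,0,0],
    [0,0,0.8,0,0,0],
    [0,0,0.8,0,0,0],
    [0,0,0.4,0,0,0],
    [0,0,0,0,0,0]
  ]
}}

```text
t: 70.82
eef_pos: [0.5197, -0.2602, 0.3024]
tool_rot: [0.524, 0.475, 0.524, -0.475]
contact_force: [0.1, 0.5, 0.3]
gripper_width: 0.398
```

Run:
```python
from h import *
o=bot.get_obs();print(o["eef_pos"],o["t"],o["contact_force"])
p,d=snap("side","41");pt,dt=snap("top","41");crop(p,150,100,270,260,4,"s41");crop(pt,185,90,310,190,6,"t41")
X=np.array([.995,.0998]);Y=np.array([-.0998,.995])
for nm,D in(("side",d),("top",dt)):
  C=cloud(nm,D);L=(C[...,:2]-[.6607,-.0116])@np.c_[X,Y]
  m=(C[...,2]>.228)&(C[...,2]<.27)&(abs(L[...,0])<.05)&(abs(L[...,1])<.1);b=L[m];print(nm,len(b),b.mean(0),np.percentile(b[:,0],[5,50,95]))
```

```text
[ 0.51971344 -0.26017007  0.30236474] 70.825 [0.09229048 0.53465471 0.28872478]
side 228 [-0.00642148  0.01264023] [-0.01075973 -0.00702177 -0.00056186]
top 235 [-0.00786242  0.00085085] [-0.01218456 -0.00854195 -0.00237516]
```

View pics/s41.png

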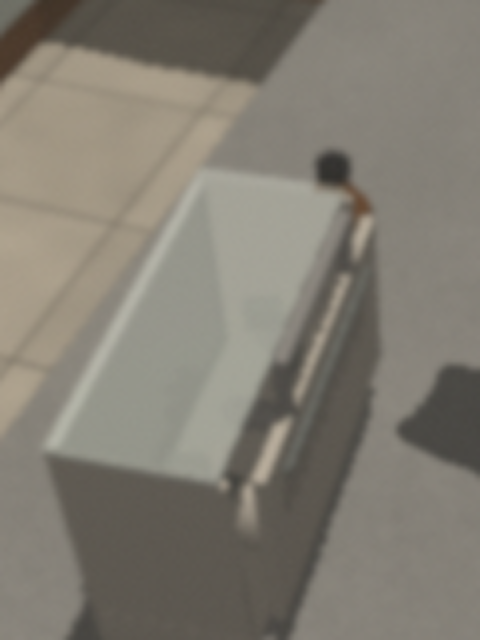

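View pics/t41.png

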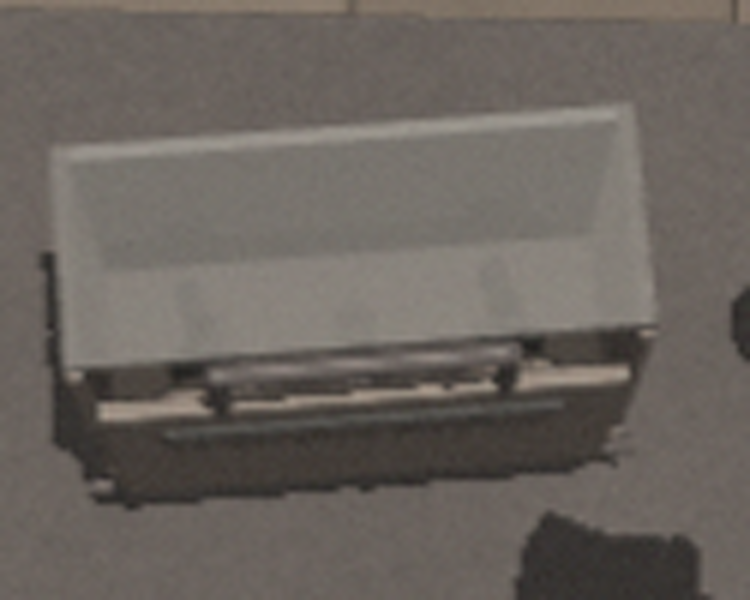

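Run:
```python
from h import *
a=cv2.imread("pics/top0.png").astype(int);b=cv2.imread("pics/top41.png").astype(int)
for n,(x0,y0,x1,y1) in dict(dish=(100,155,130,182),beaker=(152,120,182,155)).items(): print(n,abs(a-b)[y0:y1,x0:x1].mean())
bot.hand_in();print(bot.get_obs()["t"])
```

```text
dish 6.159670781893004
beaker 5.035238095238095
the job is handed in; nothing more can be done
the job is handed in; nothing more can be done
```

The job is done and handed in at about 71 s of the 210 s allowed. Both white cartridges are on spindles and clipped, and the door is shut. No verdict was reported.

**What I did:** I pulled the door down by its rail and put one cartridge on each outer spindle (holes 0 and 2). I pushed an R-clip home in each of those holes and swung the door shut, always holding the rail while the door moved. The third clip and the turquoise and orange look-alikes were left alone.

**Last checks:**
- **Clips:** with the door still down, both cameras put each grip block 31 to 32 mm from its hole centre along the leg (30 mm is fully home). The force readings showed both clips snap in.
- **Door:** after I let go, the rail stood 1.5 to 3 mm from its shut position, which is about 0.01 rad. The robot was clear of everything.
- **Bystanders:** the dish and beaker looked unchanged in the top view. I did not check the bottle by numbers, but the arm never went near it.

**What disagreed or failed:**
- **First rail grasp:** it missed, because the finger tips sit about 36 mm higher than the reported TCP. I corrected for this afterwards.
- **Door at the start:** it seems to have been slightly ajar, by about 0.045 rad.
- **Clip angle:** both grip blocks ended 7 to 10 mm off to the bent-leg side. I put this down to each clip rolling about its leg until the bent leg rests on the cartridge. It should not move the leg in the hole, but I could not measure that directly.
- **Third clip:** it was found shifted and turned partway through the run, probably by the announced knock.

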